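# Sift the large milling balls out of the tray

### The job

In the sample-preparation corner of the lab, take the slotted wire scoop by its grip and scoop both large steel balls out of the tray, so that the small balls fall through and stay in the tray. Tip the large balls into the round dish, then stand the slotted scoop upright on the bench and let go.

Things in the scene. Friction and masses are not known exactly. Their poses are not given: they have to be found in the camera images.
- slotted_scoop: Steel wire scoop, not its equally tall (130 mm) neighbour with a closed pan. Origin: centre of underside; x from nose to back, z up. Floor: five 4 mm wires along x, 26 mm apart (22 mm gaps), 108 mm wide over all; open nose, wire tips at x = -52 mm; at the back (x = 52 mm) the wires turn up to 48 mm, same gaps. Side rails 30 mm high; a wire arch (inner height 65 mm) bears the grip. 0.2 to 0.3 kg.
- scoop_grip (a point): Centre of the slotted scoop's black upright grip, a block 26 x 26 mm across and 60 mm tall, standing 100 mm straight above the scoop's origin (grip spans 70 to 130 mm above the underside); same axes as the scoop. Grasp from above on either pair of faces.
- tray: Aluminium tray fixed to the bench. Origin: centre of underside; x along it, away from the robot, z up. Floor 3 mm thick, x = -115 to 115 mm, inside width 126 mm, walls 36 mm high. The -x end leans outward 10 degrees (foot x = -115, rim x = -122 mm). Balls lie in the -x half; the other half is free: set the scoop there (centre x = 55 mm, nose to -x) and push it to the leaning end.
- dish: Round steel dish fixed to the bench, flat floor 3 mm thick, inside radius 75 mm at the floor and 87 mm at the rim, 45 mm high. Origin: centre of its underside, z up.
- large_a_center (a point): Centre of a large steel milling ball, 30 mm diameter, 110 g, too big for the scoop's gaps: to be kept. It rolls freely along the scoop's wires: with the nose tilted up about 15 degrees it stays against the back, with the nose down 25 degrees or more it rolls out over the nose.
- large_b_center (a point): Centre of a large steel milling ball, 30 mm diameter, 110 g, too big for the scoop's gaps: to be kept. It rolls freely along the scoop's wires: with the nose tilted up about 15 degrees it stays against the back, with the nose down 25 degrees or more it rolls out over the nose.
- small_a_center (a point): Centre of a small steel milling ball, 14 mm diameter, 12 g, rolls freely, falls through the scoop's gaps. To be left in the tray.
- small_b_center (a point): Centre of a small steel milling ball, 14 mm diameter, 12 g, rolls freely, falls through the scoop's gaps. To be left in the tray.
- small_c_center (a point): Centre of a small steel milling ball, 14 mm diameter, 12 g, rolls freely, falls through the scoop's gaps. To be left in the tray.
Things that resemble listed ones, but are neither listed nor needed, are in the scene too. What is shaped like the part that bears large_a_center but red is not meant.

How it is judged (in metres and radians):
On the way:
1. both large balls lie in the slotted scoop, lifted more than 50 mm clear of the bench, and all small balls are in the tray (x of large_a_center in the frame of slotted_scoop between -0.05 and 0.055 m and y of large_a_center in the frame of slotted_scoop between -0.055 and 0.055 m and z of large_a_center in the frame of slotted_scoop between 0 and 0.045 m and x of large_b_center in the frame of slotted_scoop between -0.05 and 0.055 m and y of large_b_center in the frame of slotted_scoop between -0.055 and 0.055 m and z of large_b_center in the frame of slotted_scoop between 0 and 0.045 m and height (world z) of slotted_scoop above 0.05 m and x of small_a_center in the frame of tray between -0.14 and 0.12 m and y of small_a_center in the frame of tray between -0.066 and 0.066 m and z of each of small_a_center, small_b_center, small_c_center in the frame of tray below 0.03 m and x of small_b_center in the frame of tray between -0.14 and 0.12 m and y of small_b_center in the frame of tray between -0.066 and 0.066 m and x of small_c_center in the frame of tray between -0.14 and 0.12 m and y of small_c_center in the frame of tray between -0.066 and 0.066 m), for 0.2 s.
At the end, for the whole second after the job is handed in: Both large balls are in the dish (within 80 mm of its axis, centres below 40 mm); the three small balls are in the tray, centres within 30 mm of its underside; the slotted scoop stands upright (10 degrees) on the bench or in the tray, underside below 12 mm, at rest and released (horizontal distance between each of large_a_center, large_b_center and dish below 0.08 m and height (world z) of each of large_a_center, large_b_center below 0.04 m and x of small_a_center in the frame of tray between -0.14 and 0.12 m and y of small_a_center in the frame of tray between -0.066 and 0.066 m and z of each of small_a_center, small_b_center, small_c_center in the frame of tray below 0.03 m and x of small_b_center in the frame of tray between -0.14 and 0.12 m and y of small_b_center in the frame of tray between -0.066 and 0.066 m and x of small_c_center in the frame of tray between -0.14 and 0.12 m and y of small_c_center in the frame of tray between -0.066 and 0.066 m and angle between slotted_scoop's own z axis and vertical below 0.18 rad and height (world z) of slotted_scoop below 0.012 m and linear speed of slotted_scoop below 0.05 m/s and contact force between the fingers and slotted_scoop below 0.1 N); the robot touches nothing.
It also fails if it takes over 72 s, if anything falls off the work surface, if the arm or the gripper's body presses on something with over 40 N, if the wrist force passes 120 N, or if a joint passes its speed limit or range.

### The arm

A 6-joint arm with a two-finger parallel gripper is mounted at the origin on the work surface. World frame = base frame: x ahead of the robot, y to its left, z up, the work surface at z = 0. Lengths are in mm, angles in rad, forces in N, time in s.
With the tool pointing down it reaches from about 275 to 750 mm from the base axis. Payload 10.2 kg.
Tool frame: the origin (TCP) lies midway between the tips of the shut fingers; the grasp point (between the pads) lies 19 mm behind it (ctrl.grip_depth is the distance from the TCP to the grasp point, in mm); y points along the fingers, x is the direction in which the jaws open and shut, and the axes are right-handed (so a half turn about y gives the same grasp; the last joint's range is limited). The gripper opens to 85 mm and grips with 20 to 120 N. Pads are 22 mm wide; open, the fingers measure 114 mm over their backs; the gripper's body (76 mm by 85 mm) begins 54 mm behind the grasp point. The pads swing forward as they close: fully open they stand 13 mm farther back than shut.
Start: joints at [1.032, 0.313, 1.498, -0, 1.331, -0.223], TCP at [163.066, 499.04, 231.294] pointing down, gripper open.
Joint ranges: [-2.94, 2.94], [-0.97, 2.17], [0.19, 2.56], [-1.23, 4.37], [0.02, 3.11], [-2.88, 2.88]. Speed limits (rad/s): [2.39, 2.39, 3.01, 3.14, 3.14, 3.14].

### API

Orientations are given as a unit quaternion [w, x, y, z].
In Python, from rig import ctrl gives the robot as it stands. The module is installed in compiled form; this text tells all that it offers.
- The arm moves only by the tool drive_tool, never from a script. Its arguments are lists of equal length, an entry for each row: "gripper": the closure, from 0 (fully open) to 1 (shut); "offset": the shift along the tool's x, y, z in m, a list of three; "turn": the turn about the tool's y in degrees. In form: {"gripper": [gripper, ...], "offset": [[tx, ty, tz], ...], "turn": [turn, ...]}. A call has 1 to 20 rows; each row shifts and turns the commanded pose from where the row before left it, along the tool's axes as they then stand; what a row does not reach is not made up. A row lasts 1/12 s, in which the tool goes at most 41.7 mm and 7.16 degrees, less where a joint would pass 70% of its speed; a pose out of reach is approached as far as the arm can. A call is refused whole if a number of a shift passes 0.0417 or a number of a turn 7.16, either way. A call with a gripper value outside its range is refused whole. The fingers move at their own pace and stop on an object; "force" is the grip in N (left out, the last holds). Time passes only in rows, so rows that do not move let the fingers close. It gives the time, the measured TCP pose, the force and the opening at its end, in the units of the state.
- ctrl.sense(): the state, without advancing time (a new reading comes with each control period).
- ctrl.capture(name): name is "side" or "top"; returns (picture, depth): 420x560x3 uint8, red, green, blue; 420x560 float32, mm along the optical axis (not along the pixel's ray), 0 where there is no reading.
- ctrl.camera_params(name): a dict with "fovy" (degrees; the focal length in pixels is half the picture's height over the tangent of half this angle, whatever the lens; pixels are square), "cx", "cy" (the principal point, pixels), "distortion" ([k1, k2, p1, p2, k3] as OpenCV has them; the pictures are not rectified), "view" (4x4, takes a point from world to camera coordinates). Camera axes: x right, y down, z forward; pixel columns grow to the right and rows downward; lengths in mm; the calibration is good to about 2 mm. A picture is of the moment at which its call begins. camera_params takes no time and is no camera call.
- ctrl.finish_job(): hands the job in, once; it reports no verdict.
Trained networks look in the newest picture that a camera, given by its name, has taken for a name from the list of things; names that differ only in an ending like _2 or _b are one class to them, and where a whole thing is asked for, a point or a joint stands for the part that bears it (a point fixed in the world has none). Each returns a list of dicts, best first, with "score" (0 to 1); they miss things now and then, are a little off and sometimes report something else, mostly with a low value. They report only what shows in the picture. A call takes as long as a camera call. They do not tell look-alikes from the thing itself.
- ctrl.boxes_of(camera, query): "centre" ([x, y, z] in mm, in the coordinates of the camera as it stood for that picture, good to about 4 mm: the middle of the surface that is visible of it).
- ctrl.regions_of(camera, query): "mask" (420x560 bool, what is visible of it).
- ctrl.pinpoint(camera, query): "centre" ([x, y, z] in mm, in the coordinates of the camera as it stood for that picture, good to about 4 mm: a listed point, or the origin of a listed thing).
The state is a dict: "time_s": time; "joints": joint angles; "dq": joint speeds; "tau": joint torques, N m; "eef_pos": TCP position; "ee_rot": TCP orientation; "force": force on the tool from outside, world axes, zero at the start; "wrist_torque": the same for the moment, N m; "grip_width": opening from 0.0 (shut) to 1.0 (fully open).
Only numpy, scipy, OpenCV 4.12 (cv2) and the standard library are available. Lean on these libraries where they do the work, as an engineer would, in place of code of your own. Each camera call takes 0.05 s, during which the arm holds its last target.

## Working session

There is one attempt and no reset: what is moved stays moved. The work goes in short steps, Python scripts to look and compute and a tool call to move; the robot and the scene stay as the last step left them, time stands still between calls to the robot, and variables do not carry over. Pictures are saved under pics/ and viewed, and the job is handed in when it is done.

Besides the shell and the picture viewer there is one more tool, called after "Request:" as a command line: name --pt "numbers of a row" for each row, then --argument value for the rest. drive_tool: Moves the arm, as the interface text tells. Its arguments: {"type":"object","properties":{"gripper":{"type":"array","items":{"type":"number"}},"offset":{"type":"array","items":{"type":"array","items":{"type":"number"}}},"turn":{"type":"array","items":{"type":"number"}},"force":{"type":"number"}},"required":["gripper","offset","turn"]}

```bash
mkdir -p pics
python3 - <<'E'
from rig import ctrl
import cv2,numpy as np
for n in("side","top"):
    im,d=ctrl.capture(n); cv2.imwrite(f"pics/{n}0.png",im[:,:,::-1]); np.savez(f"{n}0.npz",im=im,d=d)
    p=ctrl.camera_params(n); print(n,p['fovy'],p['cx'],p['cy'],p['distortion'],np.round(p['view'],3).tolist())
s=ctrl.sense(); print(s); print(ctrl.grip_depth)
E
```

```text
side 44.45869321936958 282.48612449222406 202.68518947171648 [-0.17132762  0.          0.          0.          0.        ] [[0.984, -0.175, 0.019, -518.945], [-0.091, -0.594, -0.8, 104.175], [0.151, 0.785, -0.6, 1132.105], [0.0, 0.0, 0.0, 1.0]]
top 47.997522887114194 274.2493477806605 207.31218557370676 [-0.00107936  0.          0.          0.          0.        ] [[-0.027, -0.999, 0.018, -23.346], [-0.999, 0.026, -0.045, 510.325], [0.045, -0.02, -0.999, 1069.742], [0.0, 0.0, 0.0, 1.0]]
{'time_s': 0.1, 'joints': array([ 1.03159597e+00,  3.13422226e-01,  1.49835277e+00,  2.23616868e-05,
        1.33101411e+00, -2.23405301e-01]), 'dq': array([-0.00072584, -0.001892  , -0.00077058, -0.00027366,  0.00083722,
       -0.00193055]), 'tau': array([ 2.42823276e-03, -4.12897933e+01, -2.60141534e+01, -2.18654673e-04,
        3.06321737e-03, -4.22112214e-05]), 'eef_pos': array([162.93913533, 498.83497809, 230.78102844]), 'ee_rot': array([-0.57224289,  0.57256141,  0.41476536, -0.41554927]), 'force': array([-0.12981178, -0.7736157 ,  0.2941615 ]), 'wrist_torque': array([ 0.08051256, -0.01242859,  0.05199501]), 'grip_width': 1.0009844944386457}
18.700000000000003
```

View pics/top0.png

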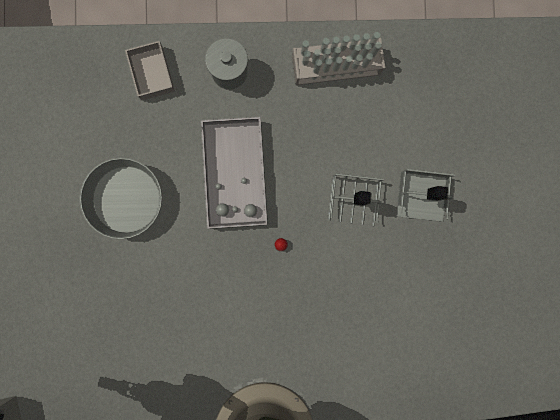

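View pics/side0.png

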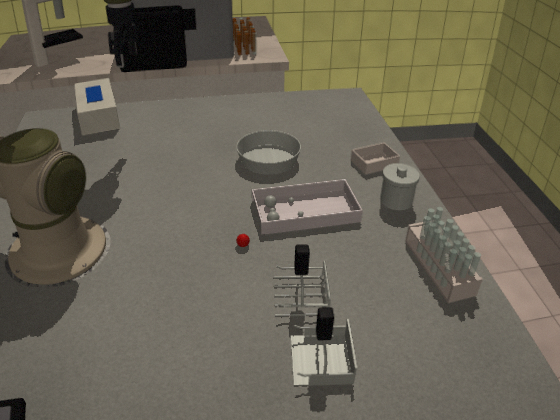

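The top picture shows the slotted scoop near px (357,200), with the closed scoop beside it at (428,195). The tray is at (236,173), with its balls at the robot end near row 210, and the dish is at (121,199). A red decoy ball sits at (281,244). Next I'll measure these.

```bash
cat > h.py <<'E'
from rig import ctrl
import cv2,numpy as np
from scipy.spatial.transform import Rotation as R
def cam(n):
    p=ctrl.camera_params(n); f=210/np.tan(np.radians(p['fovy'])/2)
    return np.array([[f,0,p['cx']],[0,f,p['cy']],[0,0,1]]),np.array(p['distortion'],float),np.array(p['view'],float)
def c2w(n,c):
    V=cam(n)[2]; return V[:3,:3].T@(np.asarray(c,float)-V[:3,3])
def ray(n,uv):
    K,D,V=cam(n); q=cv2.undistortPoints(np.array(uv,float).reshape(-1,1,2),K,D).reshape(-1,2)
    d=np.c_[q,np.ones(len(q))]@V[:3,:3]; return -V[:3,:3].T@V[:3,3],d
def atz(n,uv,z):
    o,d=ray(n,uv); return o+d*((z-o[2])/d[:,2])[:,None]
def dep(n,uv,d):
    o,r=ray(n,uv); uv=np.array(uv).reshape(-1,2).astype(int); return o+r*d[uv[:,1],uv[:,0]][:,None]
def proj(n,P):
    K,D,V=cam(n); P=np.array(P,float).reshape(-1,3)
    return cv2.projectPoints(P,cv2.Rodrigues(V[:3,:3])[0],V[:3,3],K,D)[0].reshape(-1,2)
def tool():
    s=ctrl.sense(); q=s['ee_rot']; return s,R.from_quat([q[1],q[2],q[3],q[0]])
E
python3 - <<'E'
from h import *
for n in("top","side"):
    for q in("slotted_scoop","scoop_grip","tray","dish","large_a_center","small_a_center"):
        print(n,q,[(round(r['score'],2),c2w(n,r['centre']).round().tolist(),proj(n,c2w(n,r['centre'])).round().tolist()[0]) for r in ctrl.pinpoint(n,q)])
s,r=tool(); print(r.as_matrix().round(3))
E
python3 -c "
import cv2
a=cv2.imread('pics/top0.png')
cv2.imwrite('pics/t0a.png',cv2.resize(a[155:240,310:470],None,fx=5,fy=5,interpolation=2))
cv2.imwrite('pics/t0b.png',cv2.resize(a[110:240,190:290],None,fx=4.5,fy=4.5,interpolation=2))"
```

```text
top slotted_scoop [(0.87, [518.0, -225.0, 5.0], [355.0, 202.0]), (0.62, [572.0, 35.0, 14.0], [242.0, 181.0])]
top scoop_grip [(0.81, [521.0, -222.0, 104.0], [363.0, 197.0]), (0.15, [594.0, 49.0, 3.0], [236.0, 172.0])]
top tray []
top dish [(0.86, [533.0, 304.0, 2.0], [126.0, 201.0])]
top large_a_center [(0.58, [506.0, 20.0, 19.0], [249.0, 209.0]), (0.55, [422.0, -47.0, 20.0], [280.0, 246.0])]
top small_a_center [(0.38, [508.0, 59.0, 12.0], [232.0, 209.0])]
side slotted_scoop [(0.92, [522.0, -222.0, 0.0], [299.0, 295.0]), (0.73, [596.0, 48.0, 3.0], [307.0, 210.0])]
side scoop_grip [(0.81, [524.0, -227.0, 99.0], [303.0, 262.0])]
side tray [(0.8, [596.0, 48.0, 2.0], [307.0, 211.0])]
side dish [(0.68, [539.0, 303.0, 2.0], [268.0, 158.0])]
side large_a_center [(0.69, [424.0, -52.0, 11.0], [241.0, 242.0]), (0.41, [509.0, 19.0, 20.0], [274.0, 216.0]), (0.22, [567.0, 89.0, 8.0], [292.0, 200.0])]
side small_a_center []
[[ 0.311  0.    -0.951]
 [ 0.951  0.     0.311]
 [ 0.    -1.    -0.   ]]
```

Run:
```python
from h import *
s,r=tool(); print(s['time_s'])
d=np.load('top0.npz')['d']
# tray corners etc depth
for uv in [(204,121),(262,118),(266,226),(209,229),(240,160),(125,195),(83,200),(160,200),(121,159),(121,238),(362,198)]:
    print(uv,dep("top",[uv],d).round(0))
```

```text
0.7
(204, 121) [[707. 117.  38.]]
(262, 118) [[720. -14.   0.]]
(266, 226) [[467. -17.   2.]]
(209, 229) [[464. 115.   1.]]
(240, 160) [[622.  40.   3.]]
(125, 195) [[547. 305.   6.]]
(83, 200) [[535. 387.  41.]]
(160, 200) [[531. 216.  46.]]
(121, 159) [[625. 302.  42.]]
(121, 238) [[449. 302.  50.]]
(362, 198) [[ 519. -215.  131.]]
```

View pics/t0a.png

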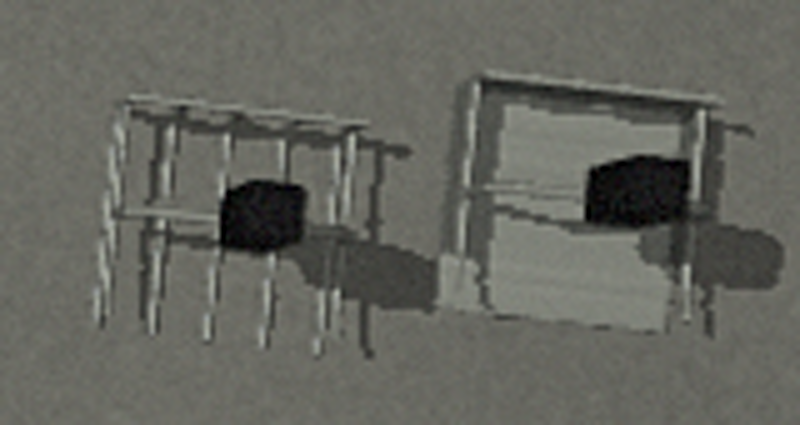

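View pics/t0b.png

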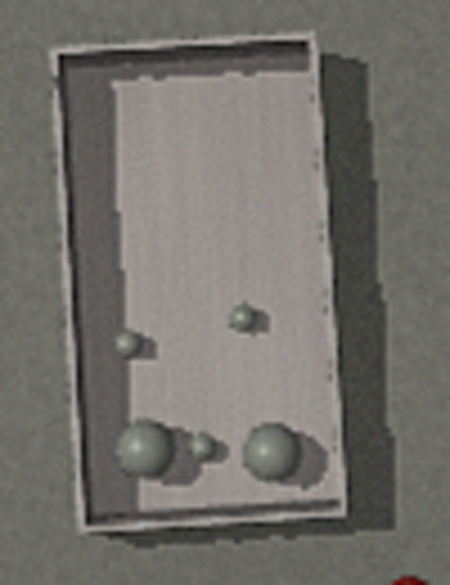

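Run:
```python
from h import *
tr=np.array([(52,49),(313,36),(345,514),(84,528)])/4.5+[190,110]
C=atz("top",tr,36.); print("rim",C.round(1).tolist())
print("lens",[np.linalg.norm(C[i]-C[(i+1)%4]).round(1) for i in range(4)])
v=(C[0]+C[1]-C[2]-C[3]); yaw=np.degrees(np.arctan2(v[1],v[0])); print("yaw",yaw,"mean",C.mean(0))
v=C[0]-C[1]; print("yaw2",np.degrees(np.arctan2(-v[0],v[1])))
tips=np.array([(98,326),(153,332),(207,340),(264,346),(317,354)])/5+[310,155]
T=atz("top",tips,2.); print("tips",T.round(1).tolist())
B=atz("top",np.array([(125,97),(368,124)])/5+[310,155],48.); print("back",B.round(1).tolist())
G=atz("top",np.array([(264,205)])/5+[310,155],130.); print("grip top",G)
v=T[0]-T[4]; print("scoop yaw", np.degrees(np.arctan2(-v[0],v[1])))
v=B[0]-B[1]; print("scoop yaw", np.degrees(np.arctan2(-v[0],v[1])))
L=np.array([(145,448),(271,451)])/4.5+[190,110]
print("large",atz("top",L,18.).round(1).tolist())
S=np.array([(127,343),(243,318),(203,446)])/4.5+[190,110]
print("small",atz("top",S,10.).round(1).tolist())
d=np.array([(83,200),(160,200),(121,159),(121,238)]); print("dish rim",atz("top",d,45.).round(1).tolist())
for q in("slotted_scoop","scoop_grip"):
  for r in ctrl.regions_of("top",q): m=r['mask']; ys,xs=np.where(m); print(q,r['score'],xs.min(),xs.max(),ys.min(),ys.max(),xs.mean(),ys.mean())
```

```text
rim [[707.6, 122.4, 36.0], [711.3, -8.4, 36.0], [471.0, -18.3, 36.0], [467.5, 111.3, 36.0]]
lens [np.float64(130.9), np.float64(240.4), np.float64(129.6), np.float64(240.3)]
yaw 2.4983184044729114 mean [589.35480885  51.73774967  36.        ]
yaw2 1.601623729045742
tips [[476.8, -164.3, 2.0], [473.4, -189.7, 2.0], [469.0, -214.7, 2.0], [465.5, -241.1, 2.0], [461.1, -265.6, 2.0]]
back [[577.8, -173.3, 48.0], [563.1, -281.6, 48.0]]
grip top [[ 522.76292689 -216.63781414  130.        ]]
scoop yaw -8.780621537186157
scoop yaw -7.758751170225227
large [[507.2, 81.9, 18.0], [504.0, 18.3, 18.0]]
small [[561.4, 90.6, 10.0], [572.7, 31.2, 10.0], [507.8, 53.1, 10.0]]
dish rim [[535.1, 385.7, 45.0], [530.8, 216.4, 45.0], [624.1, 301.2, 45.0], [449.1, 303.3, 45.0]]
scoop_grip 0.92 329 383 173 223 357.14539007092196 194.98581560283688
```

The tray, scoop, balls and dish agree between cameras. Tray origin is about (594,50) with yaw 2°, the scoop about (521,-221) with yaw -8°, and the dish about (535,303). The turn axis is vertical, so I have no direct tilt. I'll go toward the scoop by way of the far reach edge to see how the tool behaves there.

Request:
drive_tool --gripper '[0,0,0,0,0,0,0,0,0,0,0,0,0,0,0,0,0,0,0]' --pt "-0.0192 0 -0.036" --pt "-0.0192 0 -0.036" --pt "-0.0192 0 -0.036" --pt "-0.0192 0 -0.036" --pt "-0.0192 0 -0.036" --pt "-0.0192 0 -0.036" --pt "-0.0192 0 -0.036" --pt "-0.0192 0 -0.036" --pt "-0.0192 0 -0.036" --pt "-0.0192 0 -0.036" --pt "-0.0192 0 -0.036" --pt "-0.0192 0 -0.036" --pt "-0.0192 0 -0.036" --pt "-0.0192 0 -0.036" --pt "-0.0192 0 -0.036" --pt "-0.0192 0 -0.036" --pt "-0.0192 0 -0.036" --pt "-0.0192 0 -0.036" --pt "-0.0192 0 -0.036" --turn '[0,0,0,0,0,0,0,0,0,0,0,0,0,0,0,0,0,0,0]'

```text
time_s: 2.38
eef_pos: [700.9, -61.8, 231.3]
ee_rot: [0.572, -0.572, -0.415, 0.415]
force: [0.2, -0.1, 0.1]
grip_width: 0.998
```

Request:
drive_tool --gripper '[0,0,0,0,0,0]' --pt "0.0093 0 -0.0285" --pt "0.0093 0 -0.0285" --pt "0.0093 0 -0.0285" --pt "0.0093 0 -0.0285" --pt "0.0093 0 -0.0285" --pt "0.0093 0 -0.0285" --turn '[0,0,0,0,0,0]'

```text
time_s: 2.88
eef_pos: [803.2, -56.3, 207.4]
ee_rot: [-0.564, 0.58, 0.425, -0.405]
force: [0.5, -0.5, 0.9]
grip_width: 0.998
```

Run:
```python
from h import *
s,r=tool(); print(s['time_s'],s['joints'].round(3),s['eef_pos'].round(1)); print(r.as_matrix().round(3))
```

```text
2.8833 [-0.217  1.113  0.19   0.006  1.803 -1.47 ] [803.2 -56.3 207.4]
[[ 0.31   0.036 -0.95 ]
 [ 0.951 -0.002  0.311]
 [ 0.01  -0.999 -0.035]]
```

Request:
drive_tool --gripper '[0,0,0,0]' --pt "-0.0093 0 0.0285" --pt "-0.0093 0 0.0285" --pt "-0.0093 0 0.0285" --pt "-0.0093 0 0.0285" --turn '[0,0,0,0]'

```text
time_s: 3.22
eef_pos: [710.7, -57.3, 210.9]
ee_rot: [-0.561, 0.583, 0.427, -0.403]
force: [1.8, 0.1, 1.1]
grip_width: 0.998
```

Run:
```python
from h import *
s,r=tool(); print(s['time_s'],s['joints'].round(3),s['eef_pos'].round(1)); print(r.as_matrix().round(3))
```

```text
3.2167 [-0.247  0.741  0.88   0.007  1.474 -1.503] [710.7 -57.3 210.9]
[[ 0.31   0.046 -0.95 ]
 [ 0.951 -0.004  0.31 ]
 [ 0.01  -0.999 -0.045]]
```

The tilt gained at the reach limit persists in the commanded pose. I can use this: lean the tool sideways, grasp the scoop's x-faces, and then turning about the leaning tool axis pitches the nose up or down. First I'll check that the -y side is clear.

Run:
```python
from h import *
for n in("side","top"):
    V=cam(n)[2]; print(n,(-V[:3,:3].T@V[:3,3]).round())
d=np.load('side0.npz')['d']; 
for uv in [(10,410),(95,110),(120,40),(40,250),(20,300),(150,400),(330,415)]: print(uv,dep("side",[uv],d).round())
d=np.load('top0.npz')['d']
for uv in [(545,412),(5,410),(500,380),(20,10)]: print(uv,dep("top",[uv],d).round())
```

```text
side [ 349. -918.  773.]
top [ 461.  -15. 1092.]
(10, 410) [[ -10. -435.   25.]]
(95, 110) [[ 42. 541.  77.]]
(120, 40) [[158. 475. 312.]]
(40, 250) [[ -8. -71.  59.]]
(20, 300) [[ -52. -156.    1.]]
(150, 400) [[ 224. -421.   -0.]]
(330, 415) [[ 519. -495.   -0.]]
(545, 412) [[  27. -641.    9.]]
(5, 410) [[ 87. 553.  51.]]
(500, 380) [[  99. -546.   -1.]]
(20, 10) [[1346.  928. -744.]]
```

Request:
drive_tool --gripper '[0,0,0,0,0,0,0,0,0,0,0]' --pt "0 0 0" --pt "0 0 0" --pt "0 0 0" --pt "0 0 0" --pt "0 0 0" --pt "0 0 0" --pt "0 0 0" --pt "0 0 0" --pt "0 0 0" --pt "0 0 0" --pt "0 0 0" --turn '[7,7,7,7,7,7,7,7,7,7,7]'

```text
time_s: 4.13
eef_pos: [712.1, -57.5, 211.5]
ee_rot: [-0.705, 0.707, -0.017, 0.05]
force: [0.9, -1.0, 0.4]
grip_width: 1.002
```

```bash
cat > st.py <<'E'
from h import *
s,r=tool(); M=r.as_matrix()
print(s['time_s'].__round__(2),'j',s['joints'].round(3),'p',s['eef_pos'].round(1),'F',s['force'].round(1),'w',round(s['grip_width'],3)); print(M.round(3).tolist())
print('xaz %.1f xpitch(down=nose up) %.2f'%(np.degrees(np.arctan2(M[1,0],M[0,0])),-np.degrees(np.arcsin(M[2,0]))),'lean %.1f az %.1f'%(np.degrees(np.arccos(-M[2,1])),np.degrees(np.arctan2(M[1,1],M[0,1]))))
E
python3 st.py
```

```text
4.13 j [-0.247  0.745  0.872  0.007  1.479 -0.152] p [712.1 -57.5 211.5] F [ 0.9 -1.   0.4] w 1.002
[[0.994, 0.046, 0.095], [-0.095, -0.004, 0.996], [0.046, -0.999, 0.0]]
xaz -5.4 xpitch(down=nose up) -2.66 lean 2.7 az -5.1
```

Request:
drive_tool --gripper '[0,0,0,0,0,0,0,0,0,0,0,0,0]' --pt "-0.0295 -0.003 -0.0273" --pt "-0.0295 -0.003 -0.0273" --pt "-0.0295 -0.003 -0.0273" --pt "-0.0295 -0.003 -0.0273" --pt "-0.0295 -0.003 -0.0273" --pt "-0.0295 -0.003 -0.0273" --pt "-0.0295 -0.003 -0.0273" --pt "-0.0295 -0.003 -0.0273" --pt "-0.0295 -0.003 -0.0273" --pt "-0.0295 -0.003 -0.0273" --pt "-0.0295 -0.003 -0.0273" --pt "-0.0295 -0.003 -0.0273" --pt "-0.0295 -0.003 -0.0273" --turn '[0,0,0,0,0,0,0,0,0,0,0,0,0]'

```text
time_s: 5.22
eef_pos: [295.2, -378.4, 234.2]
ee_rot: [-0.704, 0.708, -0.016, 0.047]
force: [1.1, -1.2, 0.5]
grip_width: 1.0
```

Request:
drive_tool --gripper '[0,0,0,0,0,0,0,0,0,0,0,0,0]' --pt "-0.0295 -0.003 -0.0273" --pt "-0.0295 -0.003 -0.0273" --pt "-0.0295 -0.003 -0.0273" --pt "-0.0295 -0.003 -0.0273" --pt "-0.0295 -0.003 -0.0273" --pt "-0.0295 -0.003 -0.0273" --pt "-0.0295 -0.003 -0.0273" --pt "-0.0295 -0.003 -0.0273" --pt "-0.0295 -0.003 -0.0273" --pt "-0.0295 -0.003 -0.0273" --pt "-0.0295 -0.003 -0.0273" --pt "-0.0295 -0.003 -0.0273" --pt "-0.0295 -0.003 -0.0273" --turn '[0,0,0,0,0,0,0,0,0,0,0,0,0]'

```text
time_s: 6.3
eef_pos: [-120.1, -697.4, 257.4]
ee_rot: [-0.704, 0.708, -0.017, 0.046]
force: [0.4, 0.0, 0.6]
grip_width: 1.001
```

```bash
python3 st.py
```

```text
6.3 j [-1.921  0.748  0.751  0.04   1.648 -1.829] p [-120.1 -697.4  257.4] F [0.4 0.  0.6] w 1.001
[[0.995, 0.04, 0.089], [-0.089, -0.008, 0.996], [0.04, -0.999, -0.004]]
xaz -5.1 xpitch(down=nose up) -2.31 lean 2.3 az -11.3
```

Request:
drive_tool --gripper '[0,0,0,0,0,0,0,0,0,0]' --pt "-0.0033 0 -0.04" --pt "-0.0033 0 -0.04" --pt "-0.0033 0 -0.04" --pt "-0.0033 0 -0.04" --pt "-0.0033 0 -0.04" --pt "-0.0033 0 -0.04" --pt "-0.0033 0 -0.04" --pt "-0.0033 0 -0.04" --pt "-0.0033 0 -0.04" --pt "-0.0033 0 -0.04" --turn '[0,0,0,0,0,0,0,0,0,0]'

```text
time_s: 7.13
eef_pos: [-140.5, -828.7, 197.3]
ee_rot: [-0.647, 0.761, -0.025, 0.04]
force: [0.5, 0.0, -0.3]
grip_width: 1.001
```

```bash
python3 st.py
```

```text
7.13 j [-1.897  1.132  0.186  0.065  1.673 -1.794] p [-140.5 -828.7  197.3] F [ 0.5  0.  -0.3] w 1.001
[[0.996, 0.014, 0.093], [-0.09, -0.162, 0.983], [0.029, -0.987, -0.16]]
xaz -5.1 xpitch(down=nose up) -1.64 lean 9.3 az -85.1
```

Request:
drive_tool --gripper '[0,0,0,0]' --pt "-0.0033 0 -0.04" --pt "-0.0033 0 -0.04" --pt "-0.0033 0 -0.04" --pt "-0.0033 0 -0.04" --turn '[0,0,0,0]'

```text
time_s: 7.47
eef_pos: [-145.0, -855.0, 188.7]
ee_rot: [-0.612, 0.789, -0.029, 0.037]
force: [-0.1, 0.4, -0.7]
grip_width: 1.001
```

```bash
python3 st.py
```

```text
7.47 j [-1.897  1.149  0.186  0.078  1.567 -1.793] p [-145.  -855.   188.7] F [-0.1  0.4 -0.7] w 1.001
[[0.996, -0.002, 0.094], [-0.091, -0.249, 0.964], [0.022, -0.968, -0.248]]
xaz -5.2 xpitch(down=nose up) -1.24 lean 14.4 az -90.4
```

Request:
drive_tool --gripper '[0,0,0,0,0,0,0,0]' --pt "-0.0033 0 -0.04" --pt "-0.0033 0 -0.04" --pt "-0.0033 0 -0.04" --pt "-0.0033 0 -0.04" --pt "-0.0033 0 -0.04" --pt "-0.0033 0 -0.04" --pt "-0.0033 0 -0.04" --pt "-0.0033 0 -0.04" --turn '[0,0,0,0,0,0,0,0]'

```text
time_s: 8.13
eef_pos: [-153.6, -894.6, 212.8]
ee_rot: [-0.539, 0.841, -0.038, 0.03]
force: [-0.1, 0.1, 0.4]
grip_width: 1.005
```

```bash
python3 st.py
```

```text
8.13 j [-1.899  1.137  0.187  0.105  1.4   -1.796] p [-153.6 -894.6  212.8] F [-0.1  0.1  0.4] w 1.005
[[0.995, -0.032, 0.091], [-0.096, -0.416, 0.904], [0.009, -0.909, -0.417]]
xaz -5.5 xpitch(down=nose up) -0.49 lean 24.6 az -94.5
```

Request:
drive_tool --gripper '[0,0,0,0,0,0,0,0,0,0,0,0,0]' --pt "0.0242 -0.0116 0.0287" --pt "0.0242 -0.0116 0.0287" --pt "0.0242 -0.0116 0.0287" --pt "0.0242 -0.0116 0.0287" --pt "0.0242 -0.0116 0.0287" --pt "0.0242 -0.0116 0.0287" --pt "0.0242 -0.0116 0.0287" --pt "0.0242 -0.0116 0.0287" --pt "0.0242 -0.0116 0.0287" --pt "0.0242 -0.0116 0.0287" --pt "0.0242 -0.0116 0.0287" --pt "0.0242 -0.0116 0.0287" --pt "0.0242 -0.0116 0.0287" --turn '[0,0,0,0,0,0,0,0,0,0,0,0,0]'

```text
time_s: 9.22
eef_pos: [173.1, -554.7, 200.9]
ee_rot: [-0.539, 0.841, -0.038, 0.03]
force: [1.2, -1.0, 0.1]
grip_width: 1.001
```

```bash
python3 st.py
cat > go.py <<'E'
# usage: go.py x y z [rows]: tool-frame shift from current TCP to target
import sys; from h import *
s,r=tool(); t=np.array(list(map(float,sys.argv[1:4]))); d=r.as_matrix().T@(t-s['eef_pos'])
n=int(sys.argv[4]) if len(sys.argv)>4 else int(np.ceil(np.linalg.norm(d)/40)); print('rel mm',d.round(1),'rows',n,'per row m',(d/n/1000).round(4).tolist())
E
python3 go.py 524 -183 181
```

```text
9.22 j [-1.43   0.274  1.698 -0.13   0.753 -1.255] p [ 173.1 -554.7  200.9] F [ 1.2 -1.   0.1] w 1.001
[[0.995, -0.031, 0.092], [-0.097, -0.416, 0.904], [0.01, -0.909, -0.417]]
xaz -5.5 xpitch(down=nose up) -0.59 lean 24.6 az -94.3
rel mm [ 313.2 -147.3  376.7] rows 13 per row m [0.0241, -0.0113, 0.029]
```

Request:
drive_tool --gripper '[0,0,0,0,0,0,0,0,0,0,0,0,0]' --pt "0.0241 -0.0113 0.029" --pt "0.0241 -0.0113 0.029" --pt "0.0241 -0.0113 0.029" --pt "0.0241 -0.0113 0.029" --pt "0.0241 -0.0113 0.029" --pt "0.0241 -0.0113 0.029" --pt "0.0241 -0.0113 0.029" --pt "0.0241 -0.0113 0.029" --pt "0.0241 -0.0113 0.029" --pt "0.0241 -0.0113 0.029" --pt "0.0241 -0.0113 0.029" --pt "0.0241 -0.0113 0.029" --pt "0.0241 -0.0113 0.029" --turn '[0,0,0,0,0,0,0,0,0,0,0,1.5,1.5]'

```text
time_s: 10.3
eef_pos: [525.2, -182.9, 181.2]
ee_rot: [-0.539, 0.839, -0.052, 0.053]
force: [0.3, -1.3, 0.5]
grip_width: 1.001
```

```bash
python3 st.py; python3 go.py 520.5 -229 81
python3 - <<'E'
from h import *
for n in("side","top"):
    im,d=ctrl.capture(n); cv2.imwrite(f"pics/{n}1.png",im[:,:,::-1])
E
```

```text
10.3 j [-0.362  0.409  1.562 -0.466  1.089 -0.008] p [ 525.2 -182.9  181.2] F [ 0.3 -1.3  0.5] w 1.001
[[0.989, -0.029, 0.145], [-0.144, -0.414, 0.899], [0.034, -0.91, -0.414]]
xaz -8.3 xpitch(down=nose up) -1.94 lean 24.5 az -94.0
rel mm [ -1.4 110.4  -0.6] rows 3 per row m [-0.0005, 0.0368, -0.0002]
```

View pics/side1.png

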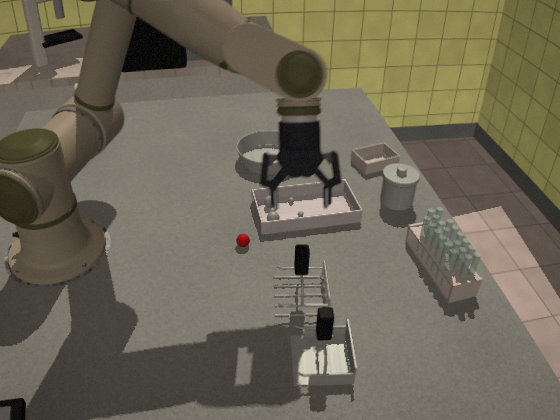

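View pics/top1.png

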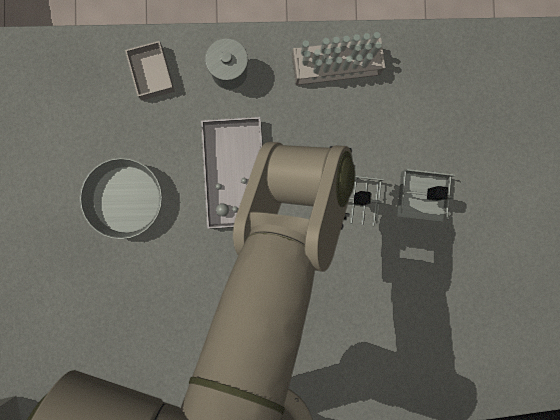

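The side view shows the open fingers at (270,185) and (330,185), straddling the grip at (302,260) in x. I'll descend along the tool axis and close.

Request:
drive_tool --gripper '[0,0,0,0,0]' --pt "-0.0005 0.0368 0" --pt "-0.0005 0.0368 0" --pt "-0.0005 0.025 0" --pt "0 0.012 0" --pt "0 0 0" --turn '[0,0,0,0,0]'

```text
time_s: 10.82
eef_pos: [517.6, -231.0, 78.3]
ee_rot: [-0.539, 0.839, -0.054, 0.051]
force: [0.8, 0.2, -0.2]
grip_width: 1.003
```

```bash
python3 st.py
python3 - <<'E'
from h import *
im,d=ctrl.capture("side"); cv2.imwrite("pics/side2.png",cv2.resize(im[180:400,200:440,::-1],None,fx=3,fy=2.7*1,interpolation=2))
E
```

```text
10.82 j [-0.451  0.55   1.647 -0.536  0.857  0.039] p [ 517.6 -231.    78.3] F [ 0.8  0.2 -0.2] w 1.003
[[0.989, -0.034, 0.144], [-0.145, -0.412, 0.899], [0.028, -0.91, -0.413]]
xaz -8.3 xpitch(down=nose up) -1.62 lean 24.4 az -94.8
```

View pics/side2.png

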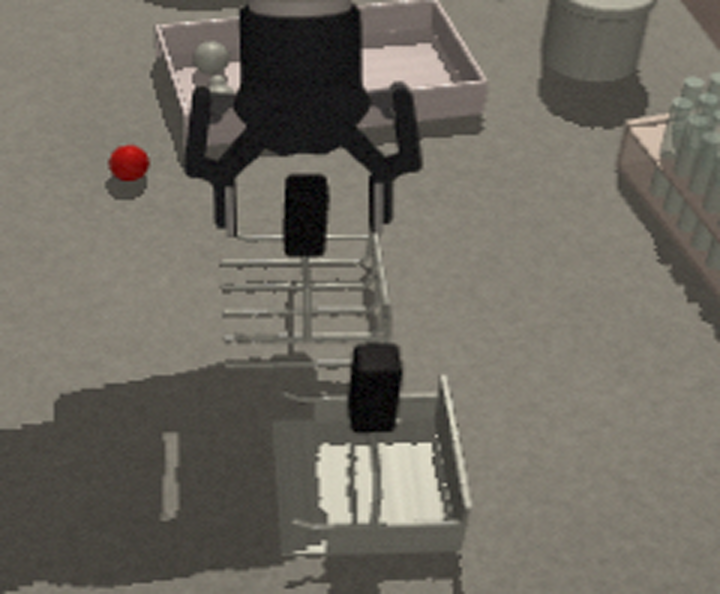

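The block at (305,215) sits centred between the fingers at 228 and 380. Closing now.

Request:
drive_tool --gripper '[1,1,1,1,1,1,1,1]' --pt "0 0 0" --pt "0 0 0" --pt "0 0 0" --pt "0 0 0" --pt "0 0 0" --pt "0 0 0" --pt "0 0 0" --pt "0 0 0" --turn '[0,0,0,0,0,0,0,0]' --force 80

```text
time_s: 11.53
eef_pos: [518.8, -230.3, 81.2]
ee_rot: [-0.538, 0.839, -0.052, 0.052]
force: [-1.8, 2.0, 9.2]
grip_width: 0.297
```

```bash
python3 st.py
```

```text
11.53 j [-0.448  0.546  1.645 -0.536  0.86   0.039] p [ 518.8 -230.3   81.2] F [-1.8  2.   9.2] w 0.297
[[0.989, -0.031, 0.143], [-0.143, -0.415, 0.899], [0.031, -0.909, -0.415]]
xaz -8.2 xpitch(down=nose up) -1.79 lean 24.6 az -94.3
```

Request:
drive_tool --gripper '[1,1,1,1,1]' --pt "0.0003 -0.009 -0.004" --pt "0.0009 -0.027 -0.0125" --pt "0.0009 -0.027 -0.0125" --pt "0.0009 -0.027 -0.0125" --pt "0 0 0" --turn '[0,0,0,0,0]'

```text
time_s: 11.95
eef_pos: [520.6, -231.6, 185.5]
ee_rot: [-0.537, 0.84, -0.049, 0.056]
force: [1.0, -0.9, -2.0]
grip_width: 0.294
```

```bash
python3 st.py
python3 - <<'E'
from h import *
im,d=ctrl.capture("side"); cv2.imwrite("pics/side3.png",cv2.resize(im[120:340,200:440,::-1],None,fx=3,fy=2.7*1,interpolation=2)); np.savez("side3.npz",im=im,d=d)
E
```

```text
11.95 j [-0.45   0.411  1.548 -0.46   1.056 -0.094] p [ 520.6 -231.6  185.5] F [ 1.  -0.9 -2. ] w 0.294
[[0.989, -0.023, 0.147], [-0.143, -0.418, 0.897], [0.041, -0.908, -0.416]]
xaz -8.2 xpitch(down=nose up) -2.32 lean 24.7 az -93.2
```

View pics/side3.png

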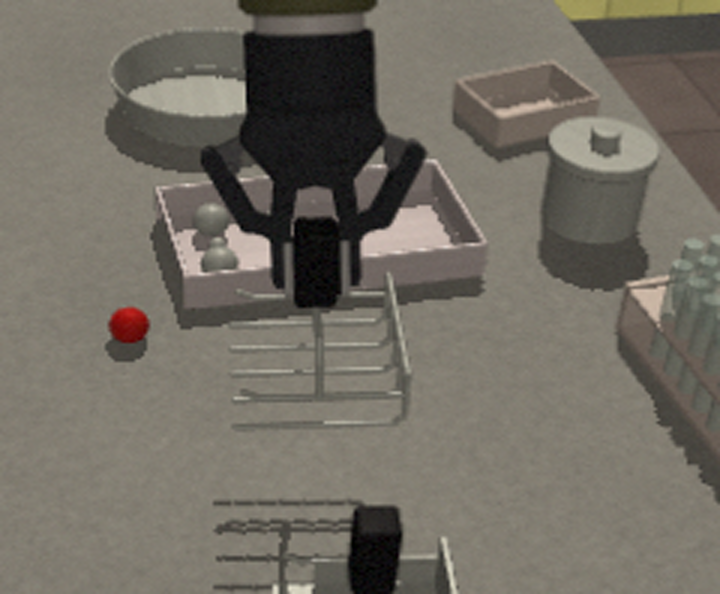

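```bash
cat > sc.py <<'E'
from h import *
G=np.array([0,-21.,1.]); Zs=np.array([0,-.9096,-.4155]); Zs/=np.linalg.norm(Zs); Xs=np.array([1.,0,0]); Ys=np.cross(Zs,Xs)
def pose():
    s,r=tool(); M=r.as_matrix(); A=M@np.c_[Xs,Ys,Zs]; o=s['eef_pos']+M@(G-100*Zs); return A,o
TR=np.array([594.,50.]); TY=np.radians(2.2)
def intray(p):
    c,s_=np.cos(TY),np.sin(TY); d=np.asarray(p)[...,:2]-TR; return np.stack([d[...,0]*c+d[...,1]*s_,-d[...,0]*s_+d[...,1]*c],-1)
def totray(xy):
    c,s_=np.cos(TY),np.sin(TY); return TR+np.array([c*xy[0]-s_*xy[1],s_*xy[0]+c*xy[1]])
WIRES=[([-52,y,2],[50,y,2]) for y in(-52,-26,0,26,52)]+[([50,-52,48],[50,52,48]),([50,-52,2],[50,-52,48]),([50,52,2],[50,52,48])]
def draw(im,n):
    im=im.copy(); A,o=pose()
    for a,b in WIRES:
        p=proj(n,[o+A@np.array(a,float),o+A@np.array(b,float)]).round().astype(int); cv2.line(im,tuple(map(int,p[0])),tuple(map(int,p[1])),(255,0,0),1)
    return im
if __name__=="__main__":
    A,o=pose(); s,_=tool()
    print('t',round(s['time_s'],2),'origin',o.round(1),'tray xy',intray(o).round(1),'nose pitch up %.1f'%np.degrees(np.arcsin(-A[2,0])),'roll %.1f'%np.degrees(np.arcsin(A[2,1])),'xaz %.1f'%np.degrees(np.arctan2(A[1,0],A[0,0])))
    t=o+A@np.array([-52,0,0.]); b=o+A@np.array([52,0,0.]); print('nose z %.1f back z %.1f'%(t[2],b[2]),'nose tray',intray(t).round(1),'F',s['force'].round(1), 'tcp',s['eef_pos'].round(1),'j',s['joints'].round(2))
    print('corners tray', intray(np.array([o+A@np.array([a,b,0.]) for a in(-52,52) for b in(-54,54)])).round(0).tolist())
E
python3 sc.py
python3 - <<'E'
from sc import *
im=np.load("side3.npz")['im']; o=draw(im,"side"); cv2.imwrite("pics/side3b.png",cv2.resize(o[180:300,250:360,::-1],None,fx=6,fy=5,interpolation=0))
for q in("slotted_scoop","scoop_grip"): print(q,[(round(r['score'],2),c2w("side",r['centre']).round().tolist()) for r in ctrl.pinpoint("side",q)])
E
```

```text
t 12.0 origin [ 524.  -222.   101.1] tray xy [ -80.4 -269.1] nose pitch up -2.1 roll 0.0 xaz -8.2
nose z 99.2 back z 103.0 nose tray [-131.5 -259.6] F [ 0.3 -0.1 -3.5] tcp [ 519.6 -231.1  182.3] j [-0.45  0.41  1.55 -0.46  1.05 -0.09]
corners tray [[-141.0, -313.0], [-122.0, -207.0], [-39.0, -332.0], [-20.0, -225.0]]
slotted_scoop [(0.64, [527.0, -224.0, 103.0]), (0.22, [507.0, 20.0, 15.0])]
scoop_grip [(0.6, [524.0, -223.0, 204.0])]
```

View pics/side3b.png

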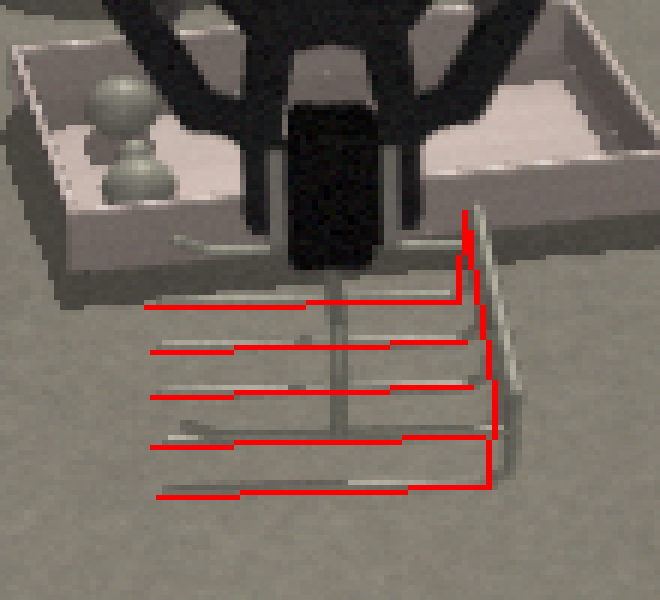

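The model overlay agrees to about 3 mm and 1°, so the scoop is held firmly and nearly level. I'll correct the model, turn to align with the tray, and carry it over.

Request:
drive_tool --gripper '[1,1,1]' --pt "0 0 0" --pt "0 0 0" --pt "0 0 0" --turn '[-4.6,-4.6,0]'

```text
time_s: 12.35
eef_pos: [517.9, -230.4, 177.3]
ee_rot: [-0.542, 0.84, -0.009, -0.018]
force: [-0.0, 0.2, -2.9]
grip_width: 0.297
```

```bash
python3 - <<'E'
t=open('sc.py').read()
t=t.replace("G=np.array([0,-21.,1.])","G=np.array([2.,-21.,1.])").replace("Ys=np.cross(Zs,Xs)","Ys=np.cross(Zs,Xs); PO=np.radians(1.0); Xs,Zs=np.cos(PO)*Xs-np.sin(PO)*Zs,np.cos(PO)*Zs+np.sin(PO)*Xs")
t+='''
    import sys
    if len(sys.argv)>3:
        tx,ty,z=map(float,sys.argv[1:4]); g=np.r_[totray((tx,ty)),z]; d=tool()[1].as_matrix().T@(g-o); n=int(sys.argv[4]) if len(sys.argv)>4 else int(np.ceil(np.linalg.norm(d)/35)); print('tool rel',d.round(1),'rows',n,'per row',(d/n/1000).round(4).tolist())
'''
open('sc.py','w').write(t)
E
python3 sc.py 54 0 75
```

```text
t 12.35 origin [ 514.9 -220.4   96.1] tray xy [ -89.4 -267.2] nose pitch up 3.3 roll 0.2 xaz 0.3
nose z 99.1 back z 93.1 nose tray [-141.3 -265.4] F [-0.   0.2 -2.9] tcp [ 517.9 -230.4  177.3] j [-0.45  0.42  1.56 -0.46  1.05 -0.25]
corners tray [[-143.0, -319.0], [-139.0, -211.0], [-39.0, -323.0], [-36.0, -215.0]]
tool rel [135.  -97.7 254.3] rows 9 per row [0.015, -0.0109, 0.0283]
```

Request:
drive_tool --gripper '[1,1,1,1,1,1,1,1,1,1,1]' --pt "0.015 -0.0109 0.0283" --pt "0.015 -0.0109 0.0283" --pt "0.015 -0.0109 0.0283" --pt "0.015 -0.0109 0.0283" --pt "0.015 -0.0109 0.0283" --pt "0.015 -0.0109 0.0283" --pt "0.015 -0.0109 0.0283" --pt "0.015 -0.0109 0.0283" --pt "0.015 -0.0109 0.0283" --pt "0 0 0" --pt "0 0 0" --turn '[0,0,0,0,0,0,0,0,0,0,0]'

```text
time_s: 13.27
eef_pos: [652.2, 43.5, 156.1]
ee_rot: [-0.541, 0.841, -0.009, -0.016]
force: [-0.1, -1.0, -1.9]
grip_width: 0.292
```

```bash
python3 sc.py 54 0 45
python3 - <<'E'
from sc import *
for n in("side","top"):
    im,d=ctrl.capture(n); cv2.imwrite(f"pics/{n}4.png",im[:,:,::-1]); 
    o=draw(im,n)
    if n=="side": cv2.imwrite("pics/side4b.png",cv2.resize(o[110:260,220:390,::-1],None,fx=4.5,fy=4,interpolation=0))
    if n=="top": cv2.imwrite("pics/top4b.png",cv2.resize(o[100:240,180:310,::-1],None,fx=4.2,fy=4.2,interpolation=0))
for q in("slotted_scoop","scoop_grip"): print(q,[(round(r['score'],2),c2w("side",r['centre']).round().tolist()) for r in ctrl.pinpoint("side",q)])
E
```

```text
t 13.27 origin [649.4  53.2  74.9] tray xy [55.4  1.1] nose pitch up 3.2 roll 0.1 xaz 0.1
nose z 77.7 back z 72.0 nose tray [3.5 3. ] F [-0.1 -1.  -1.9] tcp [652.2  43.5 156.1] j [ 0.05  0.73  1.1  -0.43  1.39  0.14]
corners tray [[2.0, -51.0], [5.0, 57.0], [105.0, -55.0], [109.0, 53.0]]
tool rel [-0.3 27.7 11.3] rows 1 per row [-0.0003, 0.0277, 0.0113]
slotted_scoop [(0.91, [652.0, 51.0, 73.0])]
scoop_grip [(0.8, [658.0, 48.0, 173.0])]
```

View pics/side4b.png

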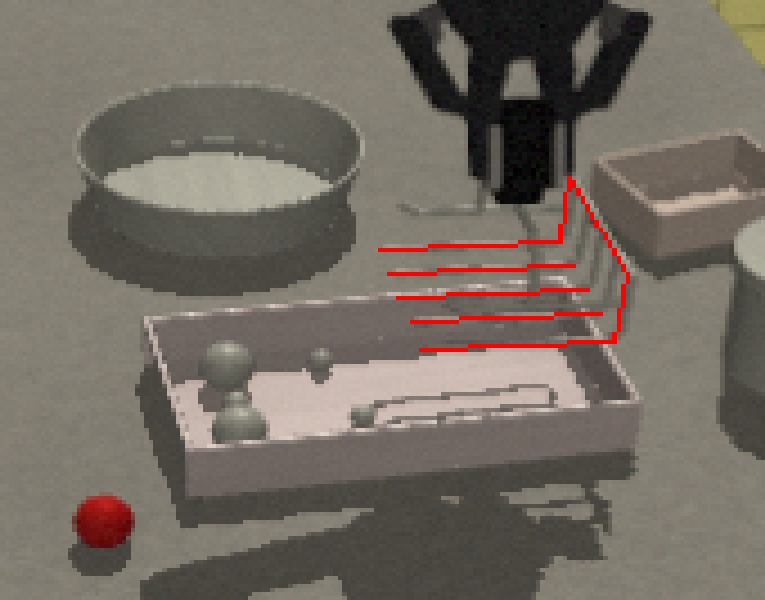

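View pics/top4b.png

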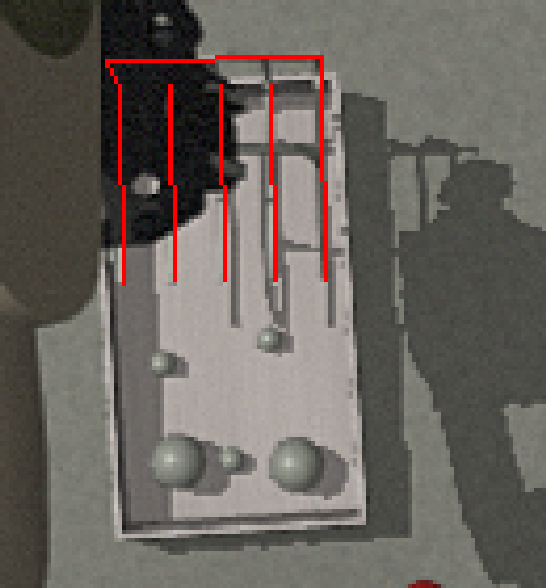

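Request:
drive_tool --gripper '[1,1,1,1,1]' --pt "0 0.0185 0.0075" --pt "0 0.0185 0.0075" --pt "0 0.0138 0.0057" --pt "0 0.006 0.0025" --pt "0 0 0" --turn '[0,0,0,0,0]'

```text
time_s: 13.88
eef_pos: [649.4, 38.7, 95.7]
ee_rot: [-0.541, 0.841, -0.01, -0.016]
force: [-0.0, 0.3, -3.3]
grip_width: 0.295
```

```bash
python3 sc.py 54 0 7.5 3
```

```text
t 13.88 origin [646.5  48.5  14.5] tray xy [52.4 -3.5] nose pitch up 3.2 roll 0.1 xaz 0.0
nose z 17.3 back z 11.6 nose tray [ 0.6 -1.5] F [-0.   0.3 -3.3] tcp [649.4  38.7  95.7] j [ 0.04  0.78  1.17 -0.45  1.28  0.18]
corners tray [[-1.0, -55.0], [3.0, 52.0], [102.0, -59.0], [106.0, 49.0]]
tool rel [1.7 4.8 6.1] rows 3 per row [0.0006, 0.0016, 0.002]
```

Request:
drive_tool --gripper '[1,1,1,1]' --pt "0.0006 0.0016 0.002" --pt "0.0006 0.0016 0.002" --pt "0.0006 0.0016 0.002" --pt "0 0 0" --turn '[0,0,0,0]'

```text
time_s: 14.22
eef_pos: [651.9, 43.4, 90.2]
ee_rot: [-0.541, 0.841, -0.009, -0.015]
force: [-0.3, -0.0, -2.1]
grip_width: 0.297
```

```bash
python3 sc.py 54 1 5.5 2
```

```text
t 14.22 origin [649.3  53.2   8.9] tray xy [55.4  1. ] nose pitch up 3.0 roll 0.1 xaz 0.1
nose z 11.6 back z 6.2 nose tray [3.5 2.9] F [-0.3 -0.  -2.1] tcp [651.9  43.4  90.2] j [ 0.05  0.79  1.16 -0.45  1.27  0.19]
corners tray [[1.0, -51.0], [5.0, 57.0], [105.0, -55.0], [109.0, 53.0]]
tool rel [-1.2  3.2  1.4] rows 2 per row [-0.0006, 0.0016, 0.0007]
```

Request:
drive_tool --gripper '[1,1,1]' --pt "0 0.0014 0.0006" --pt "0 0.0014 0.0006" --pt "0 0 0" --turn '[0,0,0]'

```text
time_s: 14.47
eef_pos: [651.5, 43.0, 86.8]
ee_rot: [-0.541, 0.841, -0.009, -0.016]
force: [-0.7, 0.1, -1.9]
grip_width: 0.292
```

```bash
python3 sc.py 54 1 3 2;  python3 - <<'E'
from sc import *
for n in("side",):
    im,d=ctrl.capture(n); cv2.imwrite(f"pics/{n}5.png",im[:,:,::-1]); 
    cv2.imwrite("pics/side5b.png",cv2.resize(im[110:260,220:390,::-1],None,fx=4.5,fy=4,interpolation=2))
E
```

```text
t 14.47 origin [648.8  52.8   5.6] tray xy [54.9  0.7] nose pitch up 3.1 roll 0.1 xaz 0.1
nose z 8.3 back z 2.8 nose tray [3.  2.6] F [-0.7  0.1 -1.9] tcp [651.5  43.   86.8] j [ 0.05  0.8   1.17 -0.45  1.26  0.19]
corners tray [[1.0, -51.0], [5.0, 57.0], [105.0, -55.0], [109.0, 53.0]]
tool rel [-0.8  2.2  1.3] rows 2 per row [-0.0004, 0.0011, 0.0007]
```

View pics/side5b.png

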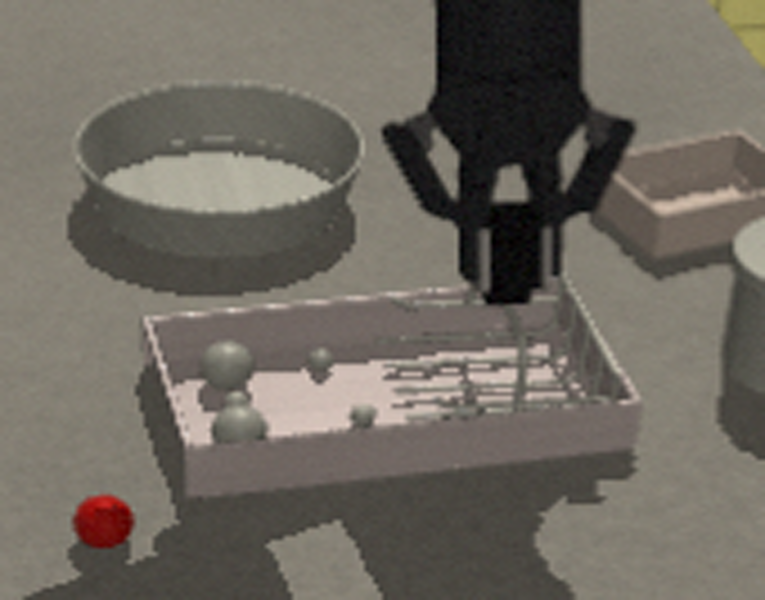

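```bash
python3 sc.py -46 1 4.8 15
```

```text
t 14.52 origin [648.9  52.8   5.7] tray xy [55.   0.7] nose pitch up 3.0 roll 0.1 xaz 0.1
nose z 8.4 back z 2.9 nose tray [3.1 2.6] F [ 0.3 -0.5 -2.4] tcp [651.6  43.   86.9] j [ 0.05  0.8   1.17 -0.45  1.26  0.19]
corners tray [[1.0, -51.0], [5.0, 57.0], [105.0, -55.0], [109.0, 53.0]]
tool rel [-100.8    5.5   -1.2] rows 15 per row [-0.0067, 0.0004, -0.0001]
```

Request:
drive_tool --gripper '[1,1,1,1,1,1,1,1,1,1,1,1,1,1,1,1]' --pt "-0.0067 0.0004 -0.0001" --pt "-0.0067 0.0004 -0.0001" --pt "-0.0067 0.0004 -0.0001" --pt "-0.0067 0.0004 -0.0001" --pt "-0.0067 0.0004 -0.0001" --pt "-0.0067 0.0004 -0.0001" --pt "-0.0067 0.0004 -0.0001" --pt "-0.0067 0.0004 -0.0001" --pt "-0.0067 0.0004 -0.0001" --pt "-0.0067 0.0004 -0.0001" --pt "-0.0067 0.0004 -0.0001" --pt "-0.0067 0.0004 -0.0001" --pt "-0.0067 0.0004 -0.0001" --pt "-0.0067 0.0004 -0.0001" --pt "-0.0067 0.0004 -0.0001" --pt "0 0 0" --turn '[0,0,0,0,0,0,0,0,0,0,0,0,0,0,0,0]'

```text
time_s: 15.85
eef_pos: [550.1, 39.0, 86.0]
ee_rot: [-0.541, 0.841, -0.009, -0.016]
force: [-0.6, -0.3, -2.7]
grip_width: 0.293
```

```bash
python3 sc.py -63 1 5 5;  python3 - <<'E'
from sc import *
for n in("side",):
    im,d=ctrl.capture(n); 
    cv2.imwrite("pics/side6b.png",cv2.resize(im[110:260,220:390,::-1],None,fx=4.5,fy=4,interpolation=2))
E
```

```text
t 15.85 origin [547.4  48.8   4.7] tray xy [-46.6   0.6] nose pitch up 3.1 roll 0.1 xaz 0.1
nose z 7.5 back z 2.0 nose tray [-98.5   2.4] F [-0.6 -0.3 -2.7] tcp [550.1  39.   86. ] j [ 0.05  0.6   1.53 -0.48  1.12  0.28]
corners tray [[-100.0, -52.0], [-97.0, 56.0], [3.0, -55.0], [7.0, 53.0]]
tool rel [-16.4   0.4  -0. ] rows 5 per row [-0.0033, 0.0001, -0.0]
```

View pics/side6b.png

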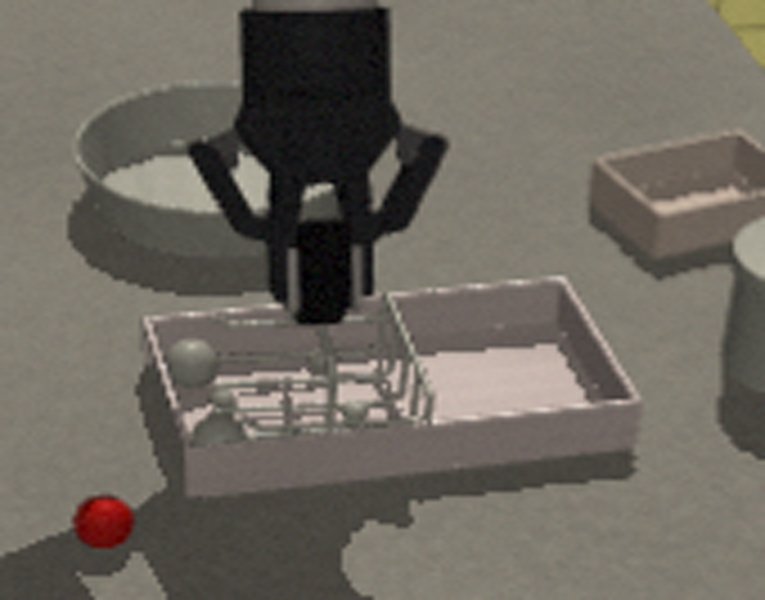

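The large balls at (190,362) and (220,430) are now against the leaning end, and the small balls lie between the wires. I'll inch the nose to the wall.

Request:
drive_tool --gripper '[1,1,1,1,1,1,1]' --pt "-0.003 0 0" --pt "-0.003 0 0" --pt "-0.003 0 0" --pt "-0.003 0 0" --pt "-0.003 0 0" --pt "-0.002 0 0" --pt "0 0 0" --turn '[0,0,0,0,0,0,0]'

```text
time_s: 16.48
eef_pos: [533.8, 39.0, 86.4]
ee_rot: [-0.541, 0.841, -0.009, -0.016]
force: [1.0, -0.3, -3.8]
grip_width: 0.291
```

```bash
python3 sc.py -63 1 5 5;  python3 - <<'E'
from sc import *
for n in("side",):
    im,d=ctrl.capture(n); 
    cv2.imwrite("pics/side7b.png",cv2.resize(im[160:230,240:330,::-1],None,fx=8,fy=8,interpolation=2))
E
```

```text
t 16.48 origin [531.1  48.8   5.1] tray xy [-62.9   1.2] nose pitch up 3.0 roll 0.1 xaz 0.1
nose z 7.9 back z 2.4 nose tray [-114.8    3.1] F [ 1.  -0.3 -3.8] tcp [533.8  39.   86.4] j [ 0.05  0.57  1.58 -0.48  1.1   0.29]
corners tray [[-117.0, -51.0], [-113.0, 57.0], [-13.0, -55.0], [-9.0, 53.0]]
tool rel [-0.1  0.2 -0.1] rows 5 per row [-0.0, 0.0, -0.0]
```

View pics/side7b.png

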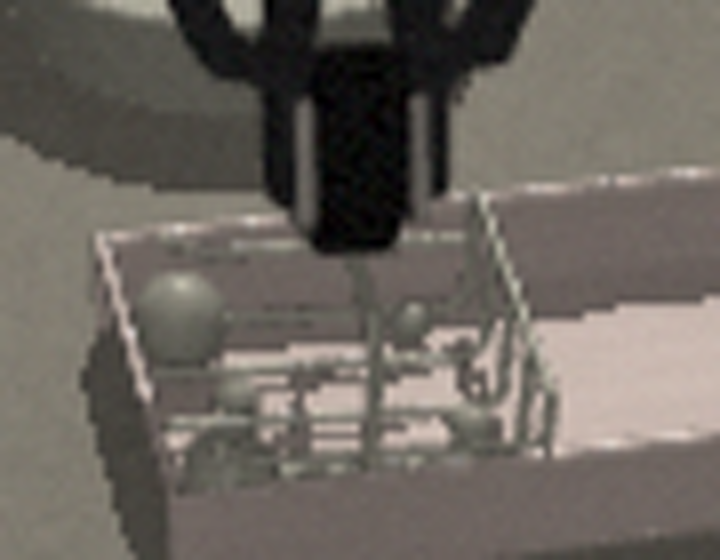

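Request:
drive_tool --gripper '[1,1,1,1]' --pt "-0.0015 0 0" --pt "-0.0015 0 0" --pt "-0.001 0 0" --pt "0 0 0" --turn '[0,0,0,0]'

```text
time_s: 16.87
eef_pos: [532.1, 39.1, 87.3]
ee_rot: [-0.542, 0.84, -0.006, -0.013]
force: [7.3, -0.3, -5.5]
grip_width: 0.294
```

```bash
python3 sc.py -63 1 5 5;  python3 - <<'E'
from sc import *
for n in("side","top"):
    im,d=ctrl.capture(n); 
    if n=="side":
        np.savez("s8.npz",im=im,d=d); o=draw(im,n); cv2.imwrite("pics/side8b.png",cv2.resize(o[160:230,240:330,::-1],None,fx=8,fy=8,interpolation=0))
    else: cv2.imwrite("pics/top8.png",im[:,:,::-1])
print([(round(r['score'],2),intray(c2w("side",r['centre'])).round().tolist(),c2w("side",r['centre'])[2].round()) for r in ctrl.pinpoint("side","large_a_center")])
E
```

```text
t 16.87 origin [529.9  48.9   6. ] tray xy [-64.1   1.4] nose pitch up 2.7 roll 0.1 xaz 0.2
nose z 8.5 back z 3.6 nose tray [-116.     3.1] F [ 7.3 -0.3 -5.5] tcp [532.1  39.1  87.3] j [ 0.05  0.57  1.59 -0.48  1.09  0.29]
corners tray [[-118.0, -51.0], [-114.0, 57.0], [-14.0, -54.0], [-10.0, 54.0]]
tool rel [1.1 1.  0.1] rows 5 per row [0.0002, 0.0002, 0.0]
[(0.6, [-173.0, -91.0], np.float64(11.0)), (0.56, [-102.0, -37.0], np.float64(17.0))]
```

View pics/side8b.png

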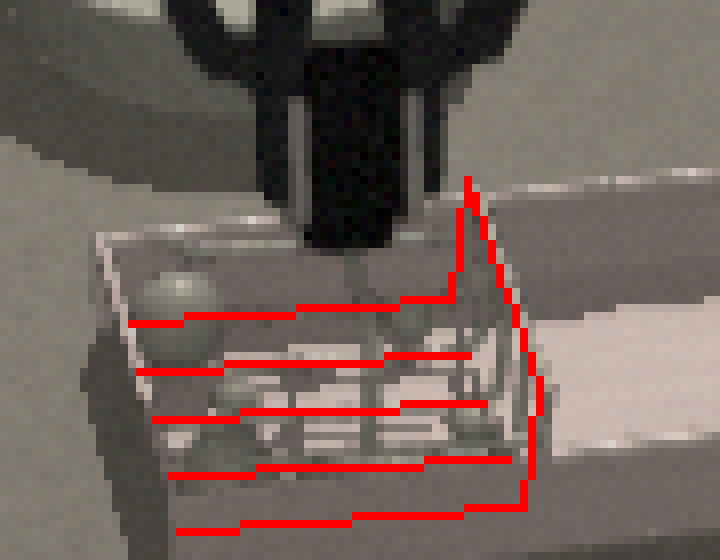

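View pics/top8.png

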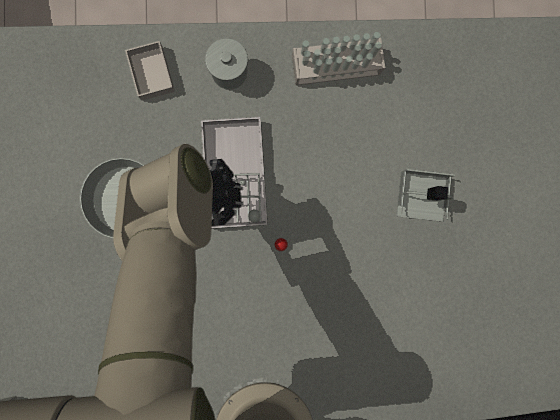

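The nose is against the wall at 7 N, and the balls are over the outer grooves at tray (-102, ±37). I'll lift slowly while turning so the nose pitches up.

Request:
drive_tool --gripper '[1,1,1,1,1,1,1,1]' --pt "0.001 -0.002 -0.001" --pt "0.0007 -0.0035 -0.0016" --pt "0.0007 -0.0045 -0.0021" --pt "0.0007 -0.0045 -0.0021" --pt "0.0006 -0.0045 -0.0021" --pt "0.0006 -0.0045 -0.0021" --pt "0.0006 -0.0045 -0.0021" --pt "0 0 0" --turn '[-1,-1,-1,-1,-1,-1,-1,0]'

```text
time_s: 17.68
eef_pos: [537.3, 38.8, 118.2]
ee_rot: [-0.541, 0.838, 0.025, -0.067]
force: [0.1, -0.6, -4.3]
grip_width: 0.297
```

```bash
python3 sc.py;  python3 - <<'E'
from sc import *
for n in("side",):
    im,d=ctrl.capture(n); 
    cv2.imwrite("pics/side9b.png",cv2.resize(im[130:230,230:350,::-1],None,fx=6,fy=6,interpolation=2))
E
```

```text
t 17.68 origin [529.5  48.3  37.3] tray xy [-64.5   0.8] nose pitch up 5.9 roll 0.5 xaz 6.6
nose z 42.6 back z 32.0 nose tray [-116.1   -3.2] F [ 0.1 -0.6 -4.3] tcp [537.3  38.8 118.2] j [ 0.05  0.54  1.55 -0.47  1.16  0.13]
corners tray [[-112.0, -57.0], [-120.0, 51.0], [-9.0, -49.0], [-17.0, 59.0]]
```

View pics/side9b.png

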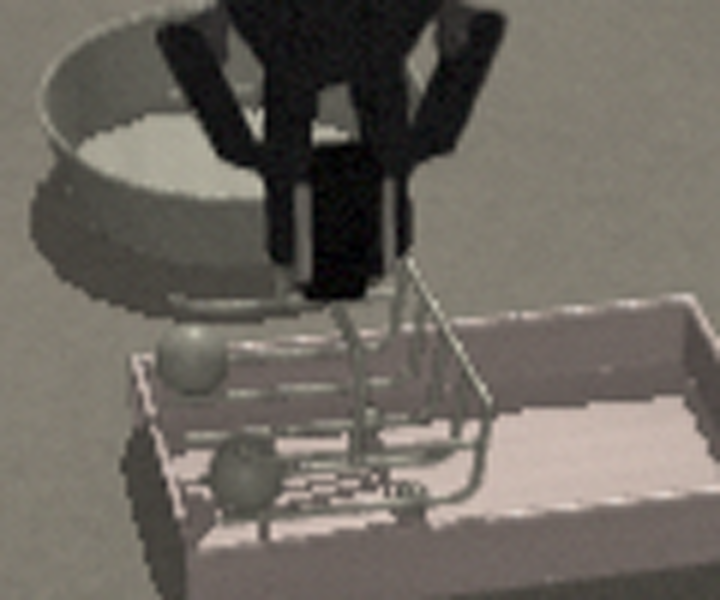

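Both large balls are riding on the wires at (190,360) and (245,475). I'll keep lifting and pitching up.

Request:
drive_tool --gripper '[1,1,1,1,1,1,1,1]' --pt "0 -0.007 -0.0032" --pt "0 -0.007 -0.0032" --pt "0 -0.007 -0.0032" --pt "0 -0.007 -0.0032" --pt "0 -0.007 -0.0032" --pt "0 -0.007 -0.0032" --pt "0 -0.004 -0.002" --pt "0 0 0" --turn '[-1,-2,-3,-4,-4,-4,-4,0]'

```text
time_s: 18.4
eef_pos: [543.8, 39.2, 167.8]
ee_rot: [-0.526, 0.81, 0.128, -0.226]
force: [0.5, 0.6, -4.0]
grip_width: 0.291
```

```bash
python3 sc.py;  python3 - <<'E'
from sc import *
for n in("side",):
    im,d=ctrl.capture(n); 
    cv2.imwrite("pics/side10b.png",cv2.resize(im[110:230,220:350,::-1],None,fx=5,fy=5,interpolation=2))
E
```

```text
t 18.4 origin [520.6  44.2  89.5] tray xy [-73.5  -3. ] nose pitch up 14.4 roll 3.7 xaz 27.3
nose z 102.4 back z 76.6 nose tray [-119.2  -24.4] F [ 0.5  0.6 -4. ] tcp [543.8  39.2 167.8] j [ 0.05  0.49  1.48 -0.45  1.26 -0.31]
corners tray [[-97.0, -74.0], [-141.0, 25.0], [-6.0, -31.0], [-50.0, 68.0]]
```

View pics/side10b.png

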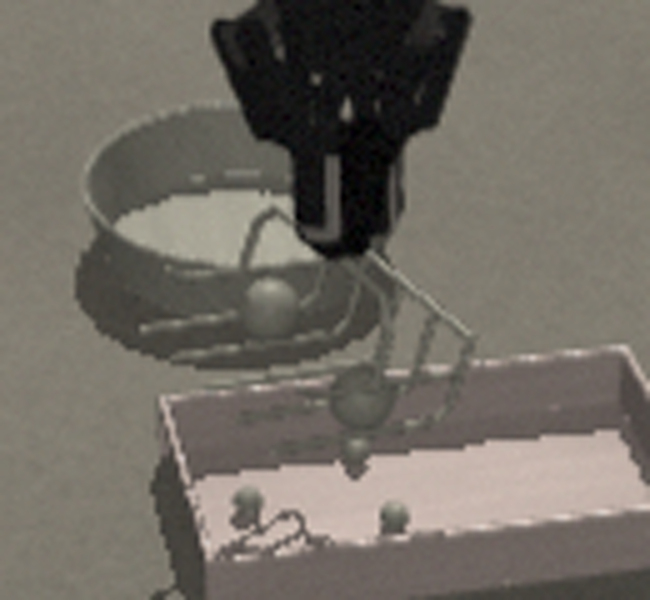

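Request:
drive_tool --gripper '[1,1,1,1,1]' --pt "0 0 0" --pt "0 0 0" --pt "0 0 0" --pt "0 0 0" --pt "0 0 0" --turn '[0,0,0,0,0]'

```text
time_s: 18.87
eef_pos: [543.5, 39.2, 167.1]
ee_rot: [-0.526, 0.81, 0.127, -0.225]
force: [0.0, 0.6, -3.8]
grip_width: 0.293
```

```bash
python3 sc.py;  python3 - <<'E'
from sc import *
for n in("side",):
    im,d=ctrl.capture(n); 
    cv2.imwrite("pics/side11b.png",cv2.resize(im[110:230,220:350,::-1],None,fx=5,fy=5,interpolation=2))
A,o=pose()
for q in("large_a_center","small_a_center"):
  for r in ctrl.pinpoint("side",q):
    w=c2w("side",r['centre']); print(q,round(r['score'],2),w.round(),'tray',intray(w).round(),'scoop',(A.T@(w-o)).round())
E
```

```text
t 18.87 origin [520.3  44.2  88.7] tray xy [-73.9  -3. ] nose pitch up 14.4 roll 3.7 xaz 27.1
nose z 101.6 back z 75.8 nose tray [-119.5  -24.2] F [ 0.   0.6 -3.8] tcp [543.5  39.2 167.1] j [ 0.05  0.49  1.48 -0.45  1.26 -0.31]
corners tray [[-98.0, -73.0], [-141.0, 25.0], [-6.0, -31.0], [-50.0, 68.0]]
large_a_center 0.49 [579.  31.  92.] tray [-15. -18.] scoop [ 44. -37.  18.]
large_a_center 0.42 [424. -50.  13.] tray [-173.  -93.] scoop [-106.  -47. -102.]
small_a_center 0.37 [503.  59.   6.] tray [-91.  12.] scoop [ 12.  15. -83.]
```

View pics/side11b.png

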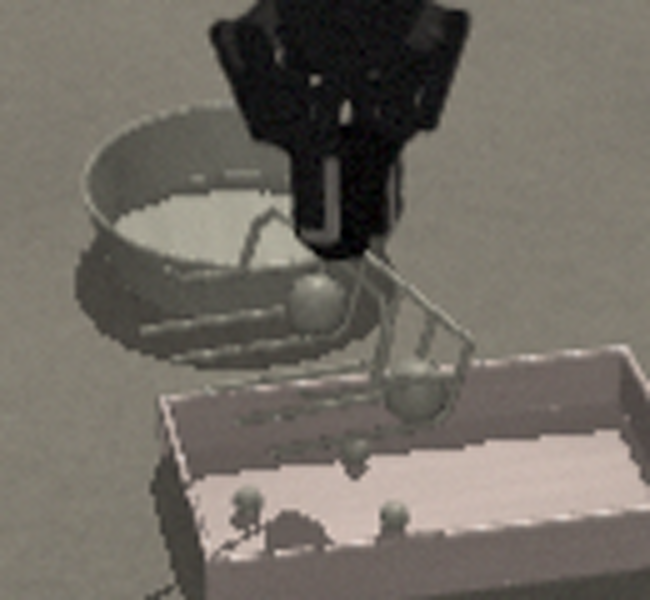

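Both large balls rest against the back at (415,395) and (318,305), and all three small balls are in the tray. Next I'll work out the pour pose over the dish.

```bash
cat > pour.py <<'E'
from sc import *
s,r=tool(); M=r.as_matrix(); p=s['eef_pos']; xaz=np.degrees(np.arctan2(M[1,0],M[0,0]))
D=np.array([536,302.])
def at(turn,tcp):
    Mr=M@R.from_euler('y',turn,degrees=True).as_matrix(); A=Mr@np.c_[Xs,Ys,Zs]; o=tcp+Mr@(G-100*Zs); return A,o
if __name__=="__main__":
    A,o=at(50,p); nose=o+A@[-52,0,0]; dr=-A[:2,0]/np.linalg.norm(A[:2,0])
    tgt=np.r_[D-35*dr,64]; T=p+tgt-nose; print('TCP target',T.round(1))
    for t in (0,20,30,40,50,60,70,90):
        A,o=at(t,T); C=[o+A@np.array(c,float) for c in [(-52,-54,0),(-52,54,0),(52,-54,0),(52,54,0)]]
        print(t,'pitch %.1f roll %.1f'%(np.degrees(np.arcsin(-A[2,0])),np.degrees(np.arcsin(A[2,1]))),'nose-D',((o+A@[-52,0,0])[:2]-D).round(),'corner z',[c[2].round() for c in C])
    print('tool rel',(M.T@(T-p)).round(1))
E
python3 pour.py
```

```text
TCP target [605.4 266.5 149.6]
0 pitch 14.4 roll 3.7 nose-D [  1. -53.] corner z [np.float64(81.0), np.float64(88.0), np.float64(55.0), np.float64(62.0)]
20 pitch 6.7 roll 0.7 nose-D [  9. -34.] corner z [np.float64(74.0), np.float64(76.0), np.float64(62.0), np.float64(63.0)]
30 pitch 2.6 roll 0.1 nose-D [ 16. -25.] corner z [np.float64(71.0), np.float64(71.0), np.float64(66.0), np.float64(66.0)]
40 pitch -1.5 roll 0.2 nose-D [ 24. -17.] corner z [np.float64(67.0), np.float64(67.0), np.float64(70.0), np.float64(70.0)]
50 pitch -5.6 roll 0.9 nose-D [ 33. -11.] corner z [np.float64(63.0), np.float64(65.0), np.float64(73.0), np.float64(75.0)]
60 pitch -9.5 roll 2.2 nose-D [44. -7.] corner z [np.float64(59.0), np.float64(64.0), np.float64(77.0), np.float64(81.0)]
70 pitch -13.1 roll 4.2 nose-D [55. -4.] corner z [np.float64(56.0), np.float64(64.0), np.float64(80.0), np.float64(88.0)]
90 pitch -19.2 roll 9.6 nose-D [78. -4.] corner z [np.float64(50.0), np.float64(68.0), np.float64(84.0), np.float64(102.0)]
tool rel [158.3 -80.  156. ]
```

Request:
drive_tool --gripper '[1,1,1,1,1,1,1,1,1,1,1,1,1]' --pt "0.005 -0.0025 0.0049" --pt "0.0099 -0.005 0.0098" --pt "0.0149 -0.0075 0.0146" --pt "0.0198 -0.01 0.0195" --pt "0.0198 -0.01 0.0195" --pt "0.0198 -0.01 0.0195" --pt "0.0198 -0.01 0.0195" --pt "0.0198 -0.01 0.0195" --pt "0.0149 -0.0075 0.0146" --pt "0.0099 -0.005 0.0098" --pt "0.005 -0.0025 0.0049" --pt "0 0 0" --pt "0 0 0" --turn '[0,0,0,0,0,0,0,0,0,0,0,0,0]'

```text
time_s: 20.1
eef_pos: [605.4, 266.9, 149.2]
ee_rot: [-0.526, 0.81, 0.127, -0.226]
force: [-0.2, -0.3, -4.6]
grip_width: 0.293
```

```bash
python3 pour.py;  python3 - <<'E'
from sc import *
for n in("side",):
    im,d=ctrl.capture(n); 
    cv2.imwrite("pics/side12b.png",cv2.resize(im[60:240,220:370,::-1],None,fx=4,fy=3.3,interpolation=2))
s,_=tool(); print(s['eef_pos'].round(1),s['force'].round(1),s['joints'].round(2))
E
```

```text
TCP target [605.4 266.6 149.6]
0 pitch 14.4 roll 3.7 nose-D [  1. -53.] corner z [np.float64(81.0), np.float64(88.0), np.float64(55.0), np.float64(62.0)]
20 pitch 6.8 roll 0.6 nose-D [  9. -34.] corner z [np.float64(74.0), np.float64(76.0), np.float64(62.0), np.float64(63.0)]
30 pitch 2.6 roll 0.1 nose-D [ 16. -25.] corner z [np.float64(71.0), np.float64(71.0), np.float64(66.0), np.float64(66.0)]
40 pitch -1.5 roll 0.1 nose-D [ 24. -17.] corner z [np.float64(67.0), np.float64(67.0), np.float64(70.0), np.float64(70.0)]
50 pitch -5.6 roll 0.8 nose-D [ 33. -11.] corner z [np.float64(63.0), np.float64(65.0), np.float64(73.0), np.float64(75.0)]
60 pitch -9.5 roll 2.2 nose-D [44. -7.] corner z [np.float64(60.0), np.float64(64.0), np.float64(77.0), np.float64(81.0)]
70 pitch -13.1 roll 4.2 nose-D [55. -4.] corner z [np.float64(56.0), np.float64(64.0), np.float64(80.0), np.float64(88.0)]
90 pitch -19.2 roll 9.6 nose-D [78. -4.] corner z [np.float64(50.0), np.float64(68.0), np.float64(84.0), np.float64(102.0)]
tool rel [-0.2 -0.3 -0.4]
[605.5 266.3 149.5] [ 0.2 -0.7 -4.4] [ 0.38  0.84  0.93 -0.38  1.58 -0.1 ]
```

View pics/side12b.png

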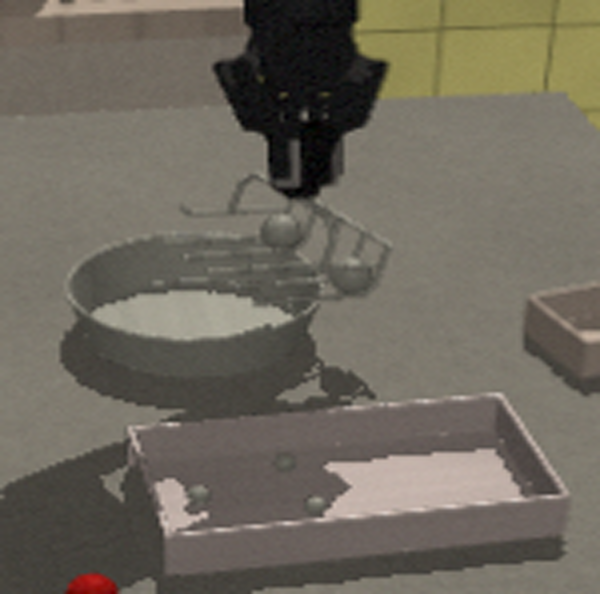

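The balls are still at the back, at (282,232) and (350,273), and the nose is over the dish. The small balls are in the tray. Pouring slowly now.

Request:
drive_tool --gripper '[1,1,1,1,1,1,1,1,1,1,1,1,1,1,1,1,1,1,1,1]' --pt "0 0 0" --pt "0 0 0" --pt "0 0 0" --pt "0 0 0" --pt "0 0 0" --pt "0 0 0" --pt "0 0 0" --pt "0 0 0" --pt "0 0 0" --pt "0 0 0" --pt "0 0 0" --pt "0 0 0" --pt "0 0 0" --pt "0 0 0" --pt "0 0 0" --pt "0 0 0" --pt "0 0 0" --pt "0 0 0" --pt "0 0 0" --pt "0 0 0" --turn '[4,6,6,6,4,2,2,2,2,2,2,2,2,2,2,2,2,2,2,2]'

```text
time_s: 21.82
eef_pos: [605.6, 265.7, 150.0]
ee_rot: [-0.524, 0.821, -0.136, 0.182]
force: [0.3, 0.4, -3.8]
grip_width: 0.296
```

```bash
python3 sc.py;  python3 - <<'E'
from sc import *
for n in("side",):
    im,d=ctrl.capture(n); 
    cv2.imwrite("pics/side13b.png",cv2.resize(im[60:240,220:370,::-1],None,fx=4,fy=3.3,interpolation=2))
E
```

```text
t 21.82 origin [622.4 271.1  70.1] tray xy [ 36.9 219.9] nose pitch up -8.0 roll 1.6 xaz -24.8
nose z 62.8 back z 77.3 nose tray [ -9.  243.2] F [ 0.3  0.4 -3.8] tcp [605.6 265.7 150. ] j [ 0.38  0.83  0.93 -0.38  1.58  0.88]
corners tray [[-33.0, 195.0], [15.0, 291.0], [58.0, 148.0], [107.0, 245.0]]
```

View pics/side13b.png

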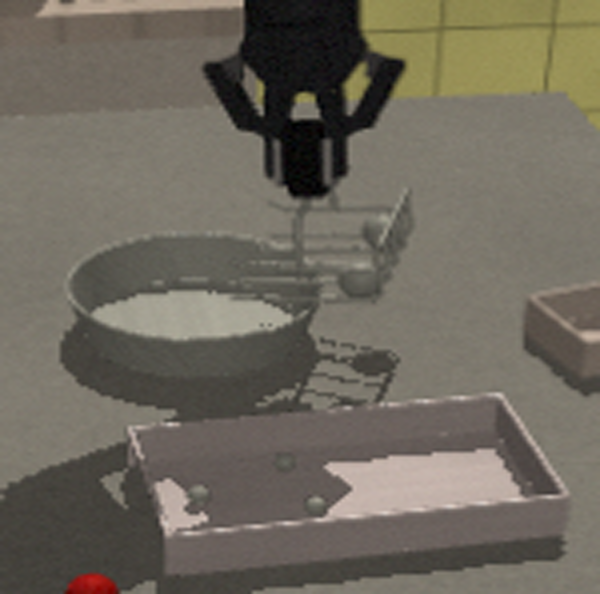

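Run:
```python
from pour import *
for tt in (25,35,45):
    A,o=at(tt,p); nose=o+A@[-52,0,0]; dr=-A[:2,0]/np.linalg.norm(A[:2,0])
    low=min((A@[-52,54,0])[2],(A@[-52,-54,0])[2])-(A@[-52,0,0])[2]
    tgt=np.r_[D-25*dr,52-low]; T=p+tgt-nose; print('turn',tt,'pitch %.1f'%np.degrees(np.arcsin(-A[2,0])),'TCP target',T.round(1),'rel world',(T-p).round(1),'tool',(M.T@(T-p)).round(1))
    for t in (0,10,20,30,40,50):
        A,o=at(t,T); C=[o+A@np.array(c,float) for c in [(-52,-54,0),(-52,54,0),(52,-54,0),(52,54,0)]]
        print('  ',t,'pitch %.1f roll %.1f'%(np.degrees(np.arcsin(-A[2,0])),np.degrees(np.arcsin(A[2,1]))),'nose-D',((o+A@[-52,0,0])[:2]-D).round(),'az',round(np.degrees(np.arctan2(-A[1,0],-A[0,0]))),'corner z',[int(c[2]) for c in C])
```

```text
turn 25 pitch -16.8 TCP target [554.  251.  149.1] rel world [-51.6 -14.7  -0.9] tool [-40.2   8.5 -34.4]
   0 pitch -8.1 roll 1.7 nose-D [-12. -24.] az 155 corner z [60, 63, 74, 78]
   10 pitch -11.8 roll 3.4 nose-D [ -1. -21.] az 146 corner z [56, 63, 78, 84]
   20 pitch -15.2 roll 5.7 nose-D [ 11. -19.] az 136 corner z [53, 64, 80, 91]
   30 pitch -18.2 roll 8.5 nose-D [ 22. -19.] az 126 corner z [50, 66, 83, 98]
   40 pitch -20.6 roll 11.7 nose-D [ 34. -21.] az 116 corner z [48, 70, 84, 106]
   50 pitch -22.3 roll 15.3 nose-D [ 45. -25.] az 105 corner z [46, 74, 85, 114]
turn 35 pitch -19.5 TCP target [538.9 249.6 151.8] rel world [-66.7 -16.1   1.8] tool [-52.8   7.2 -43.3]
   0 pitch -8.1 roll 1.7 nose-D [-27. -25.] az 155 corner z [63, 66, 77, 80]
   10 pitch -11.8 roll 3.4 nose-D [-16. -22.] az 146 corner z [59, 65, 80, 87]
   20 pitch -15.2 roll 5.7 nose-D [ -5. -20.] az 136 corner z [56, 66, 83, 94]
   30 pitch -18.2 roll 8.5 nose-D [  7. -21.] az 126 corner z [53, 69, 85, 101]
   40 pitch -20.6 roll 11.7 nose-D [ 19. -23.] az 116 corner z [50, 72, 87, 109]
   50 pitch -22.3 roll 15.3 nose-D [ 29. -27.] az 105 corner z [48, 77, 88, 116]
turn 45 pitch -21.5 TCP target [523.6 250.6 154. ] rel world [-82.  -15.1   4. ] tool [-66.6   5.3 -50.1]
   0 pitch -8.1 roll 1.7 nose-D [-42. -24.] az 155 corner z [65, 68, 79, 82]
   10 pitch -11.8 roll 3.4 nose-D [-31. -21.] az 146 corner z [61, 68, 82, 89]
   20 pitch -15.2 roll 5.7 nose-D [-20. -19.] az 136 corner z [58, 69, 85, 96]
   30 pitch -18.2 roll 8.5 nose-D [ -8. -20.] az 126 corner z [55, 71, 87, 103]
   40 pitch -20.6 roll 11.7 nose-D [  3. -22.] az 116 corner z [53, 74, 89, 111]
   50 pitch -22.3 roll 15.3 nose-D [ 14. -26.] az 105 corner z [51, 79, 90, 119]
```

The balls stay put at 8° nose-down, so they need more tilt. I'll recentre the nose over the dish and pitch further.

Request:
drive_tool --gripper '[1,1,1,1,1,1,1,1,1,1,1,1,1,1,1,1,1,1]' --pt "-0.004 0.0005 -0.0035" --pt "-0.01 0.001 -0.0085" --pt "-0.014 0.0015 -0.0115" --pt "-0.01 0.001 -0.0085" --pt "-0.006 0.0005 -0.0045" --pt "-0.003 0.0005 -0.0025" --pt "0 0 0" --pt "0 0 0" --pt "0 0 0" --pt "0 0 0" --pt "0 0 0" --pt "0 0 0" --pt "0 0 0" --pt "0 0 0" --pt "0 0 0" --pt "0 0 0" --pt "0 0 0" --pt "0 0 0" --turn '[0,0,0,0,0,0,3,3,3,3,3,3,3,3,3,3,0,0]'

```text
time_s: 23.37
eef_pos: [546.3, 252.1, 153.1]
ee_rot: [-0.472, 0.746, -0.266, 0.387]
force: [0.8, -1.0, -1.7]
grip_width: 0.296
```

```bash
python3 sc.py;  python3 - <<'E'
from sc import *
for n in("side",):
    im,d=ctrl.capture(n); 
    cv2.imwrite("pics/side14b.png",cv2.resize(im[60:240,220:370,::-1],None,fx=4,fy=3.3,interpolation=2))
E
```

```text
t 23.37 origin [579.5 244.2  78.7] tray xy [ -7.  194.6] nose pitch up -18.1 roll 8.4 xaz -53.5
nose z 62.5 back z 94.8 nose tray [-34.8 235.4] F [ 0.8 -1.  -1.7] tcp [546.3 252.1 153.1] j [ 0.4   0.69  1.17 -0.38  1.48  1.45]
corners tray [[-77.0, 203.0], [8.0, 268.0], [-22.0, 122.0], [63.0, 186.0]]
```

View pics/side14b.png

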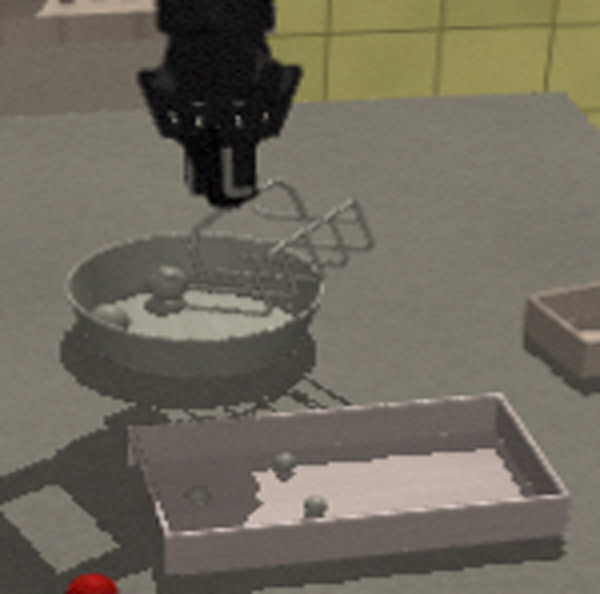

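Both large balls are in the dish at (168,280) and (112,318), and the small ones are in the tray. Lifting away and levelling the scoop.

Run:
```python
from h import *
s,r=tool(); M=r.as_matrix(); print(M.round(3).tolist(), 'up80',(80*M[2]).round(1))
```

```text
[[0.559, -0.031, 0.828], [-0.762, -0.414, 0.499], [0.327, -0.91, -0.255]] up80 [ 26.2 -72.8 -20.4]
```

Request:
drive_tool --gripper '[1,1,1,1,1,1,1,1,1,1,1,1]' --pt "0.0065 -0.0182 -0.0051" --pt "0.0065 -0.0182 -0.0051" --pt "0.0065 -0.0182 -0.0051" --pt "0.0065 -0.0182 -0.0051" --pt "0 0 0" --pt "0 0 0" --pt "0 0 0" --pt "0 0 0" --pt "0 0 0" --pt "0 0 0" --pt "0 0 0" --pt "0 0 0" --turn '[0,0,0,0,-6.6,-6.6,-6.6,-6.6,-6.6,-6.6,-6.6,0]'

```text
time_s: 24.42
eef_pos: [546.0, 252.4, 232.7]
ee_rot: [-0.538, 0.838, -0.058, 0.062]
force: [0.2, -0.2, -2.4]
grip_width: 0.294
```

Run:
```python
from sc import *
A,o=pose(); s,r=tool(); M=r.as_matrix(); print('pitch %.2f roll %.2f'%(np.degrees(np.arcsin(-A[2,0])),np.degrees(np.arcsin(A[2,1]))),o.round(1),s['eef_pos'],s['joints'].round(2))
d=M.T@(np.array([520,-205,75.])-o); n=14; print(d.round(1),(d/n/1000).round(4).tolist())
for n in("side","top"):
    im,dd=ctrl.capture(n); cv2.imwrite(f"pics/{n}15.png",im[:,:,::-1])
```

```text
pitch -1.32 roll 0.14 [551.2 261.5 151.5] [546.0410435  252.38320602 232.74376204] [ 0.4   0.63  1.07 -0.38  1.64  0.58]
[  42.6  263.6 -391.3] [0.003, 0.0188, -0.028]
```

View pics/side15.png

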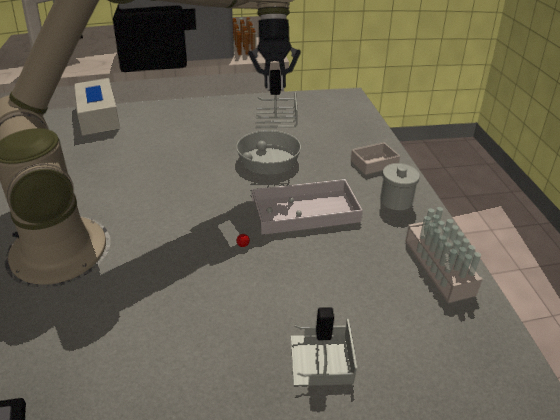

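Request:
drive_tool --gripper '[1,1,1,1,1,1,1,1,1,1,1,1,1,1,1,1]' --pt "0.003 0.0188 -0.028" --pt "0.003 0.0188 -0.028" --pt "0.003 0.0188 -0.028" --pt "0.003 0.0188 -0.028" --pt "0.003 0.0188 -0.028" --pt "0.003 0.0188 -0.028" --pt "0.003 0.0188 -0.028" --pt "0.003 0.0188 -0.028" --pt "0.003 0.0188 -0.028" --pt "0.003 0.0188 -0.028" --pt "0.003 0.0188 -0.028" --pt "0.003 0.0188 -0.028" --pt "0.003 0.0188 -0.028" --pt "0.003 0.0188 -0.028" --pt "0 0 0" --pt "0 0 0" --turn '[0,0,0,0,0,0,0,0,0,0,0,0,0,0,-3,0]'

```text
time_s: 25.85
eef_pos: [511.4, -215.7, 156.5]
ee_rot: [-0.539, 0.84, -0.047, 0.043]
force: [-1.0, 2.7, -3.1]
grip_width: 0.293
```

Run:
```python
from sc import *
A,o=pose(); s,r=tool(); M=r.as_matrix(); print('pitch %.2f roll %.2f'%(np.degrees(np.arcsin(-A[2,0])),np.degrees(np.arcsin(A[2,1]))),o.round(1),s['eef_pos'].round(1),s['force'].round(1))
print('down 10mm',(-10*M[2]).round(2))
im,dd=ctrl.capture("side"); cv2.imwrite("pics/side16.png",cv2.resize(im[150:400,200:440,::-1],None,fx=3,fy=2.4,interpolation=2))
```

```text
pitch -0.18 roll 0.07 [ 514.5 -206.2   75.2] [ 511.4 -215.7  156.5] [-1.   2.7 -3.1]
down 10mm [-0.21  9.1   4.14]
```

View pics/side16.png

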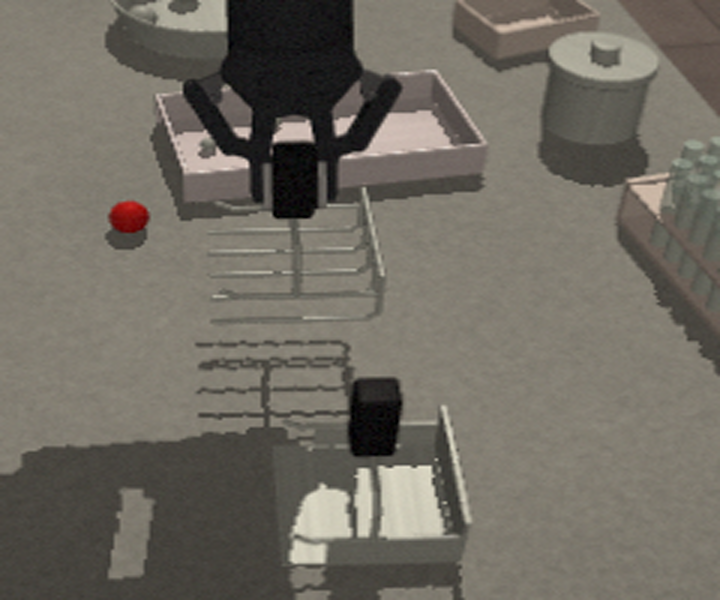

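Request:
drive_tool --gripper '[1,1,1,1,1,1,1,1]' --pt "-0.0004 0.0182 0.0083" --pt "-0.0004 0.0182 0.0083" --pt "-0.0003 0.0137 0.0062" --pt "-0.0002 0.0073 0.0033" --pt "-0.0001 0.0036 0.0016" --pt "0 0.0018 0.0008" --pt "0 0.0018 0.0008" --pt "0 0 0" --turn '[0,0,0,0,0,0,0,0]'

```text
time_s: 26.57
eef_pos: [512.4, -214.3, 86.3]
ee_rot: [-0.539, 0.84, -0.045, 0.042]
force: [-0.7, 0.2, -1.2]
grip_width: 0.294
```

```bash
python3 sc.py
```

```text
t 26.57 origin [ 515.6 -204.9    5. ] tray xy [ -88.1 -251.7] nose pitch up -0.3 roll 0.0 xaz -7.0
nose z 4.8 back z 5.2 nose tray [-139.4 -243.4] F [-0.7  0.2 -1.2] tcp [ 512.4 -214.3   86.3] j [-0.43  0.52  1.67 -0.54  0.87  0.04]
corners tray [[-148.0, -297.0], [-131.0, -190.0], [-45.0, -313.0], [-28.0, -207.0]]
```

Request:
drive_tool --gripper '[1,1,1,1]' --pt "0 0.0018 0.0008" --pt "0 0.0018 0.0008" --pt "0 0.0009 0.0004" --pt "0 0 0" --turn '[0,0,0,0]'

```text
time_s: 26.9
eef_pos: [512.4, -214.5, 81.3]
ee_rot: [-0.539, 0.84, -0.045, 0.042]
force: [-0.8, 0.3, 1.3]
grip_width: 0.295
```

```bash
python3 sc.py
```

```text
t 26.9 origin [ 515.6 -205.1   -0. ] tray xy [ -88.2 -251.9] nose pitch up -0.2 roll 0.0 xaz -7.0
nose z -0.2 back z 0.2 nose tray [-139.5 -243.6] F [-0.8  0.3  1.3] tcp [ 512.4 -214.5   81.3] j [-0.43  0.53  1.68 -0.54  0.86  0.04]
corners tray [[-148.0, -297.0], [-131.0, -190.0], [-45.0, -314.0], [-28.0, -207.0]]
```

The scoop is on the bench, with the force up from -3 N to +1.3 N. Releasing and retreating along the tool axis.

Request:
drive_tool --gripper '[0.6,0.4,0.2,0,0,0,0,0,0,0,0,0,0,0,0]' --pt "0 0 0" --pt "0 0 0" --pt "0 0 0" --pt "0 0 0" --pt "0 0 0" --pt "0 0 0" --pt "0 0 0" --pt "0 0 0" --pt "0 -0.01 0" --pt "0 -0.025 0" --pt "0 -0.035 0" --pt "0 -0.04 0" --pt "0 -0.04 0" --pt "0 0 0" --pt "0 0 0" --turn '[0,0,0,0,0,0,0,0,0,0,0,0,0,0,0]'

```text
time_s: 28.15
eef_pos: [517.7, -151.5, 219.8]
ee_rot: [-0.539, 0.84, -0.044, 0.043]
force: [-0.0, -0.4, -1.3]
grip_width: 1.003
```

```bash
python3 st.py
python3 - <<'E'
from sc import *
for n in("side","top"):
    im,d=ctrl.capture(n); cv2.imwrite(f"pics/{n}17.png",im[:,:,::-1])
    for q in("slotted_scoop","scoop_grip","large_a_center","small_a_center"):
        print(n,q,[(round(r['score'],2),c2w(n,r['centre']).round().tolist(),intray(c2w(n,r['centre'])).round().tolist()) for r in ctrl.pinpoint(n,q)])
E
```

```text
28.15 j [-0.309  0.345  1.546 -0.452  1.178 -0.023] p [ 517.7 -151.5  219.8] F [-0.  -0.4 -1.3] w 1.003
[[0.992, -0.027, 0.12], [-0.12, -0.415, 0.902], [0.025, -0.91, -0.415]]
xaz -6.9 xpitch(down=nose up) -1.46 lean 24.6 az -93.7
side slotted_scoop [(0.92, [516.0, -205.0, -4.0], [-88.0, -252.0]), (0.74, [598.0, 50.0, 1.0], [4.0, -0.0])]
side scoop_grip [(0.73, [516.0, -205.0, 99.0], [-87.0, -252.0]), (0.69, [568.0, 85.0, 4.0], [-25.0, 36.0])]
side large_a_center [(0.52, [422.0, -49.0, 10.0], [-176.0, -92.0]), (0.42, [478.0, 292.0, 18.0], [-106.0, 247.0]), (0.39, [517.0, -207.0, 98.0], [-87.0, -254.0])]
side small_a_center [(0.43, [520.0, -207.0, 99.0], [-84.0, -254.0]), (0.42, [574.0, 29.0, 7.0], [-21.0, -20.0]), (0.4, [501.0, 60.0, 8.0], [-92.0, 13.0]), (0.17, [518.0, -207.0, 0.0], [-86.0, -254.0])]
top slotted_scoop [(0.59, [514.0, -207.0, 4.0], [-90.0, -254.0]), (0.35, [593.0, 50.0, 2.0], [-1.0, 0.0])]
top scoop_grip [(0.76, [513.0, -205.0, 105.0], [-91.0, -251.0])]
top large_a_center [(0.6, [478.0, 291.0, 23.0], [-107.0, 246.0])]
top small_a_center []
```

View pics/side17.png

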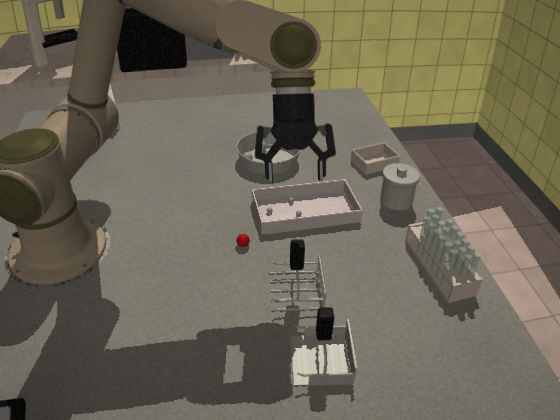

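View pics/top17.png

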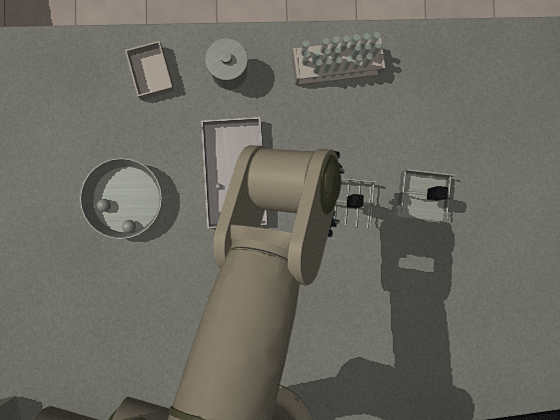

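The top view shows both large balls in the dish at (103,205) and (129,227). The side view shows all three small balls in the tray at (270,211), (291,200) and (298,213). The scoop stands upright at (297,285) and the gripper is clear, so I'm handing in.

Run:
```python
from h import *
print(atz("top",[(103,205),(129,227)],18.).round(), 'dish ~536,302')
print(ctrl.finish_job()); print(ctrl.sense()['time_s'])
```

```text
[[525. 351.  18.]
 [473. 293.  18.]] dish ~536,302
the job is handed in; nothing more can be done
None
the job is handed in; nothing more can be done
```

The job is handed in at about 28 s of the 72 s allowed. The interface reports no verdict, so what follows rests on my own last checks.

**How it went:** The arm has no direct tilt command. I leaned the tool about 25° by driving it past its reach limit and gripped the scoop while leaning. After that, turning about the tool axis pitched the nose up or down. I scooped both large balls at the leaning end, lifted them about 14° nose-up, and poured them into the dish at about 18° nose-down. Then I stood the scoop on the bench and let go.

**Last checks:**
- **Scooped and lifted:** both large balls lay against the back of the scoop, its underside about 89 mm up, with all three small balls in the tray.
- **Large balls:** both lie in the dish, about 50 and 64 mm from its axis (limit 80 mm).
- **Small balls:** all three are visible in the tray.
- **Scoop:** it stands upright, within about 1° when I set it down. The gripper is open and clear of it.

**Disagreements and limits:**
- The network found only one of the two large balls in the dish; I placed the other by reading its pixels.
- It never reported all three small balls at once, so the third is confirmed by eye in the side picture only.
- It also gave low-score false hits on the red decoy ball and the scoop's grip.
- At 8° nose-down the balls did not roll, so the pour needed a second, steeper turn.
- While I leaned the tool, one joint read 0.186 rad against its listed lower limit of 0.19. It held steady there, so I took the listed limit to be rounded.

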